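# Make up two table sets on the rooftop grill counter

### The job

Make up two table sets from the stock in the middle of the counter: on the wooden tray stand the green bowl on the round white pad and the red squeeze bottle on the square black pad; on the grey tray stand the blue bowl on the round white pad with the glass lid seated on it, and the steel shaker on the square black pad. Centre each thing on its pad, upright, without tipping anything over on the way. Leave the white bowl, the yellow squeeze bottle and the potted herb where they stand.

Things in the scene. Friction and masses are not known exactly. Their poses are not given: they have to be found in the camera images.
- bowl_green: Green enamel dip bowl, 64 mm across the rim, 40 mm high, foot 38 mm across, walls 3 mm thick and steep near the top (60 mm across at 14 mm height), inside 58 mm across at the mouth; loose, about 110 g, stands upright among the stock. Origin: centre of its underside, z up.
- bowl_blue: Blue enamel dip bowl, 64 mm across the rim, 40 mm high, foot 38 mm across, walls 3 mm thick and steep near the top (60 mm across at 14 mm height), inside 58 mm across at the mouth; loose, about 110 g, stands upright among the stock. Origin: centre of its underside, z up. The glass lid fits it.
- bowl_white: White (blue-rimmed) enamel dip bowl, 64 mm across the rim, 40 mm high, foot 38 mm across, walls 3 mm thick and steep near the top (60 mm across at 14 mm height), inside 58 mm across at the mouth; loose, about 110 g, stands upright among the stock. Origin: centre of its underside, z up. Not wanted: leave it.
- lid: Round clear glass lid, steel rim band, 70 mm across, disc top 10 mm above its underside; black knob on its centre 20 mm across, from 10 to 34 mm height. Below the disc a plug 6 mm deep, tapering from 49 to 40 mm across, drops into a bowl mouth; seated, its underside is 34 mm above the bowl's underside. Loose, about 80 g, lies knob up. Origin: centre of the plug's underside, z up.
- bottle_red: Red plastic squeeze bottle, empty, a straight round body 44 mm across up to 76 mm height, then a shoulder and a thin nozzle to 110 mm; loose, about 60 g, stands upright among the stock. Origin: centre of its underside, z up.
- bottle_yellow: Yellow plastic squeeze bottle, empty, a straight round body 44 mm across up to 76 mm height, then a shoulder and a thin nozzle to 110 mm; loose, about 60 g, stands upright among the stock. Origin: centre of its underside, z up. Not wanted: leave it.
- shaker: Round steel salt shaker with a dark steel cap, 41 mm across, 72 mm high; loose, about 120 g, stands upright among the stock. Origin: centre of its underside, z up.
- herb: Herb in a terracotta pot, 66 mm across, green leaves to about 98 mm height; loose, stands in the middle of the stock, with a fixed pile of round coasters 74 mm across and 26 mm high about 115 mm beyond it (+x). Leave it. Origin: centre of its underside.
- tray_wood: Brown wooden tray, 240 x 140 mm (its x by y), fixed; floor 8 mm above the counter, edge 12 mm. On it, tops 10 mm above the counter: a round white pad 68 mm across centred at x = +62 mm, y = 0, and a square black pad 64 mm wide at x = -62 mm, y = 0. Origin: centre of its underside, z up. Stands left or right of the stock.
- tray_grey: Grey plastic tray, 240 x 140 mm (its x by y), fixed; floor 8 mm above the counter, edge 12 mm. On it, tops 10 mm above the counter: a round white pad 68 mm across centred at x = +62 mm, y = 0, and a square black pad 64 mm wide at x = -62 mm, y = 0. Origin: centre of its underside, z up. Stands left or right of the stock.
There are look-alikes about, which are no part of the job. Of the things that look like the shaker, the smaller one is meant. What is shaped like the bowl_green but pink is not meant.

How it is judged:
At the end, for the whole second after the job is handed in: Bowls and red bottle/shaker on the named pads (centre within 15 mm along each tray axis, height 4 mm); lid seated on the blue bowl (8 mm, height 4 mm); all five upright (0.12 rad), at rest, released. White bowl, yellow bottle, herb upright within 25 mm of their start (x of bowl_green in the frame of tray_wood between 0.047 and 0.077 m and y of bowl_green in the frame of tray_wood between -0.015 and 0.015 m and z of bowl_green in the frame of tray_wood between 0.006 and 0.014 m and x of bottle_red in the frame of tray_wood between -0.077 and -0.047 m and y of bottle_red in the frame of tray_wood between -0.015 and 0.015 m and z of bottle_red in the frame of tray_wood between 0.006 and 0.014 m and x of bowl_blue in the frame of tray_grey between 0.047 and 0.077 m and y of bowl_blue in the frame of tray_grey between -0.015 and 0.015 m and z of bowl_blue in the frame of tray_grey between 0.006 and 0.014 m and x of shaker in the frame of tray_grey between -0.077 and -0.047 m and y of shaker in the frame of tray_grey between -0.015 and 0.015 m and z of shaker in the frame of tray_grey between 0.006 and 0.014 m and horizontal distance between lid and bowl_blue below 0.008 m and z of lid in the frame of bowl_blue between 0.03 and 0.038 m and angle between each of bowl_green, bottle_red, bowl_blue, shaker, lid, bowl_white, bottle_yellow, herb's own z axis and vertical below 0.12 rad and linear speed of each of bowl_green, bottle_red, bowl_blue, shaker, lid below 0.02 m/s and distance of each of bowl_white, bottle_yellow, herb from where it was at the start of the episode below 0.025 m); the robot touches nothing.
It fails at once if the white bowl is knocked over or shoved from its place (more than 25 mm) (distance of bowl_white from where it was at the start of the episode above 0.025 m or angle between bowl_white's own z axis and vertical above 0.5 rad).
It fails at once if the yellow squeeze bottle is knocked over or shoved from its place (more than 25 mm) (distance of bottle_yellow from where it was at the start of the episode above 0.025 m or angle between bottle_yellow's own z axis and vertical above 0.5 rad).
It fails at once if the potted herb is knocked over or shoved from its place (more than 25 mm) (distance of herb from where it was at the start of the episode above 0.025 m or angle between herb's own z axis and vertical above 0.5 rad).
It fails at once if a thing of the two sets is tipped over (more than about 40 degrees) (angle between any of bowl_green, bottle_red, bowl_blue, shaker, lid's own z axis and vertical above 0.7 rad).
It also fails if it takes over 128 s, if anything falls off the work surface, if the arm or the gripper's body presses on something with over 40 N, if the wrist force passes 120 N, or if a joint passes its speed limit or range.

### The arm

A 6-joint arm with a two-finger parallel gripper is mounted at the origin on the work surface. World frame = base frame: x ahead of the robot, y to its left, z up, the work surface at z = 0. Lengths are in m, angles in rad, forces in N, time in s.
With the tool pointing down it reaches from about 0.375 to 0.975 m from the base axis. Payload 3.8 kg.
Tool frame: the origin (TCP) lies at the very end of the fingers, on their centre line; the grasp point (between the pads) lies 19 mm behind it; y points along the fingers, z is the direction in which the jaws open and shut, and the axes are right-handed (so a half turn about y gives the same grasp; the last joint's range is limited). The gripper opens to 85 mm and grips with 20 to 120 N. Pads are 22 mm wide; open, the fingers measure 114 mm over their backs; the gripper's body (76 mm by 85 mm) begins 54 mm behind the grasp point. The pads swing forward as they close: fully open they stand 13 mm farther back than shut.
Start: joints at [-1.188, 0.264, 1.604, -0, 1.274, -0.037], TCP at [0.275, -0.616, 0.231] pointing down, gripper open.
Joint ranges: [-2.63, 2.63], [-0.94, 2.18], [0.31, 2.57], [-1.31, 4.45], [0, 2.66], [-2.55, 2.55]. Speed limits (rad/s): [2.57, 2.57, 3.14, 3.14, 3.14, 3.14].

### API

Orientations are given as a 3x3 rotation matrix whose columns are the frame's x, y, z axes.
In Python, from rig import bot, viewer gives the robot as it stands.
- The arm moves only by the tool send_rows, never from a script. Its argument "rows" is text: rows parted by semicolons, each of 7 numbers parted by spaces: the closure, from -1 (fully open) to 1 (shut), then the shift along the tool's x, y, z in m, then the turn, a rotation vector about the tool's x, y, z in degrees. A call has 1 to 10 rows; each row shifts and turns the pose as measured when the row begins, along the tool's axes as they then stand; what a row does not reach is not made up. A row lasts 1/10 s, in which the tool goes at most 50 mm and 8.59 degrees, less where a joint would pass 70% of its speed; a pose out of reach is approached as far as the arm can. A call is refused whole if a number of a shift passes 0.05 or a number of a turn 8.59, either way. A call with a gripper value outside its range is refused whole. The fingers move at their own pace and stop on an object; "squeeze" is the grip in N (left out, the last holds). Time passes only in rows, so rows that do not move let the fingers close. It gives the time, the measured TCP pose, the force and the opening at its end, in the units of the state.
- bot.read_state(): the state, without advancing time (a new reading comes with each control period).
- viewer.read_camera(name): name is "scene" or "top" or "wrist"; returns a dict with "pixels" (480x640x3 uint8, blue, green, red), "depth" (480x640 float32, m along the optical axis (not along the pixel's ray), 0 where there is no reading), "fx", "fy", "cx", "cy" (pixels), "rvec" (rotation vector, rad) and "tvec" (3), from world to camera coordinates, as OpenCV has them; the wrist camera has in their place "hand_eye" (4x4, takes a point from camera to tool coordinates, whose origin is the TCP and whose axes are the tool frame's). Camera axes: x right, y down, z forward; pixel columns grow to the right and rows downward; lengths in m; the calibration is good to about 2 mm. A picture is of the moment at which its call begins: read the wrist's pose just before it.
- bot.finish_job(): hands the job in, once; it reports no verdict.
The state is a dict: "t": time; "q": joint angles; "qd": joint speeds; "tau": joint torques, N m; "tcp_pos": TCP position; "tcp_rot": TCP orientation; "force": force on the tool from outside, world axes, zero at the start; "moment": the same for the moment, N m; "finger_gap": finger opening in m.
Only numpy, scipy, OpenCV 4.12 (cv2) and the standard library are available. Lean on these libraries where they do the work, as an engineer would, in place of code of your own. Each camera call takes 0.05 s, during which the arm holds its last target.

## Working session

There is one attempt and no reset: what is moved stays moved. The work goes in short steps, Python scripts to look and compute and a tool call to move; the robot and the scene stay as the last step left them, time stands still between calls to the robot, and variables do not carry over. Pictures are saved under pics/ and viewed, and the job is handed in when it is done.

Besides the shell and the picture viewer there is one more tool, called as name(argument=value, ...), one argument or row to a line, values as JSON. send_rows: Moves the arm, as the interface text tells. Its arguments: {"type":"object","properties":{"rows":{"type":"string"},"squeeze":{"type":"number"}},"required":["rows"]}

```bash
ls; mkdir -p pics
python3 - <<'E'
from rig import bot,viewer
import cv2,numpy as np
s=bot.read_state();print(s)
for n in("scene","top","wrist"):
    c=viewer.read_camera(n);cv2.imwrite(f"pics/{n}0.png",c["pixels"]);print(n,{k:v for k,v in c.items() if k not in("pixels","depth")})
    np.savez(f"{n}0.npz",**c)
E
```

```text
pics
{'t': 0.0, 'q': array([-1.18791457e+00,  2.64792039e-01,  1.60538654e+00, -2.81120070e-05,
        1.27371404e+00, -3.69121083e-02]), 'qd': array([-7.33822009e-05, -1.90795433e-03,  5.00411970e-04,  6.78306189e-04,
       -1.36286217e-03,  1.87484331e-03]), 'tau': array([-1.69805582e-03, -5.15121567e+01, -3.67311358e+01,  4.99153828e-05,
        1.30019942e-02,  2.02878158e-05]), 'tcp_pos': array([ 0.27481562, -0.61570956,  0.22992907]), 'tcp_rot': array([[-9.13169634e-01, -8.84191068e-04,  4.07578751e-01],
       [-4.07579706e-01,  2.12338941e-03, -9.13167167e-01],
       [-5.80341518e-05, -9.99997355e-01, -2.29939307e-03]]), 'force': array([ 0.01266065, -0.1306328 ,  0.61922118]), 'moment': array([-0.00107954, -0.01102982,  0.02003819]), 'finger_gap': 0.08511093791304429}
scene {'fx': 551.2886649325849, 'fy': 551.2886649325849, 'cx': 320.6515481645615, 'cy': 243.1302434080204, 'rvec': array([ 1.98130725,  1.27468223, -0.61113191]), 'tvec': array([-0.24207551, -0.29688743,  1.44706226])}
top {'fx': 618.48111077126, 'fy': 618.48111077126, 'cx': 321.99354828065805, 'cy': 250.89844372056817, 'rvec': array([ 2.14931312, -2.06174947,  0.21307926]), 'tvec': array([-0.01747283,  0.56279179,  1.01998903])}
wrist {'fx': 331.7810635701984, 'fy': 331.7810635701984, 'cx': 318.11074207491185, 'cy': 245.38648496579697, 'hand_eye': array([[-1.94197271e-04,  9.63205830e-01,  2.68764751e-01,
        -6.85966730e-02],
       [ 1.97414883e-04, -2.68764714e-01,  9.63205840e-01,
        -1.41816970e-01],
       [ 9.99999962e-01,  2.40110108e-04, -1.37957792e-04,
         5.35727182e-04],
       [ 0.00000000e+00,  0.00000000e+00,  0.00000000e+00,
         1.00000000e+00]])}
```

View pics/top0.png

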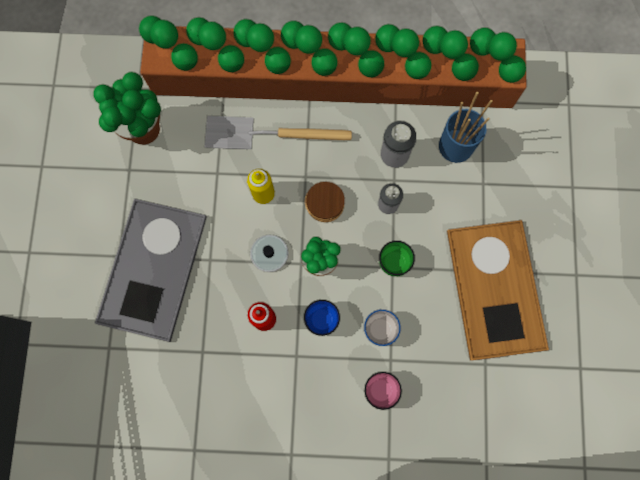

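View pics/scene0.png

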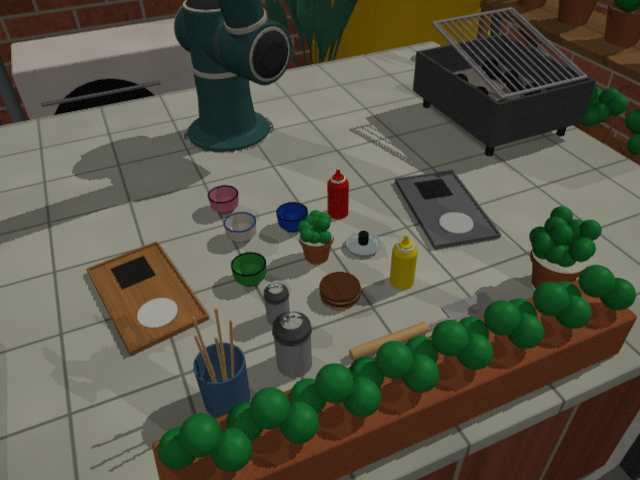

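The top view shows green bowl (397,258), blue bowl (322,317), lid (269,253), red bottle (262,316), small shaker (391,198) next to the bigger look-alike (399,143), wooden tray (498,290) and grey tray (152,270). Now I'll measure positions.

```bash
cat > h.py <<'E'
import numpy as np,cv2
from rig import bot,viewer
def cloud(c):
    R,_=cv2.Rodrigues(np.array(c["rvec"]));t=np.array(c["tvec"])
    d=c["depth"];v,u=np.mgrid[:480,:640]
    P=np.stack([(u-c["cx"])/c["fx"]*d,(v-c["cy"])/c["fy"]*d,d],-1)
    W=(P-t)@R; W[d==0]=np.nan
    return W
def wcloud(c,s):
    d=c["depth"];v,u=np.mgrid[:480,:640]
    P=np.stack([(u-c["cx"])/c["fx"]*d,(v-c["cy"])/c["fy"]*d,d],-1)
    H=np.array(c["hand_eye"]);T=P@H[:3,:3].T+H[:3,3]
    W=T@np.array(s["tcp_rot"]).T+np.array(s["tcp_pos"]);W[d==0]=np.nan
    return W
def circ(p):
    A=np.c_[2*p,np.ones(len(p))];x=np.linalg.lstsq(A,(p**2).sum(1),rcond=None)[0]
    return x[:2],np.sqrt(x[2]+x[:2]@x[:2])
E
python3 - <<'E'
from h import *
c=dict(np.load("top0.npz"));W=cloud(c);px=c["pixels"].astype(int)
np.set_printoptions(precision=4,suppress=True)
print("table z",np.nanmedian(W[370:,480:,2]))
for n,(u,v) in dict(green=(397,258),blue=(322,317),white=(382,328),pink=(383,390),lid=(269,253),red=(262,316),yel=(260,185),shk=(391,198),big=(399,143),herb=(320,255),coast=(325,201)).items():
    w=W[v-28:v+28,u-28:u+28].reshape(-1,3);w=w[np.isfinite(w).all(1)];w0=np.nanmedian(W[v-3:v+3,u-3:u+3].reshape(-1,3),0)
    w=w[w[:,2]>0.012]
    zt=np.percentile(w[:,2],99)
    print(n,"top",zt)
    for lo,hi in((zt-.006,zt+.004),(zt-.045,zt-.03),(.012,.03),(.01,.2)):
        k=w[(w[:,2]>lo)&(w[:,2]<hi)]
        if len(k)>8: print("   ",round(lo,3),round(hi,3),len(k),k[:,:2].mean(0),k[:,:2].min(0),k[:,:2].max(0),(k[:,:2].min(0)+k[:,:2].max(0))/2)
# pads
hsv=cv2.cvtColor(c["pixels"],cv2.COLOR_BGR2HSV)
for t,(u0,u1,v0,v1) in dict(wood=(445,550,215,365),grey=(95,210,195,345)).items():
    g=px[v0:v1,u0:u1];w=W[v0:v1,u0:u1]
    for n,m in(("white",g.min(2)>180),("black",g.max(2)<35)):
        m&=(w[...,2]>.004)&(w[...,2]<.02)
        nl,l,st,ce=cv2.connectedComponentsWithStats(m.astype(np.uint8));i=1+st[1:,4].argmax()
        p=w[l==i];r=cv2.minAreaRect((p[:,:2]*1000).astype(np.float32));print(t,n,len(p),p.mean(0),r)
    m=(w[...,2]>.005)&(w[...,2]<.02);p=w[m];print(t,cv2.minAreaRect((p[:,:2]*1000).astype(np.float32)))
E
```

```text
table z 0.0010874944081614383
green top 0.045266697364285624
    0.039 0.049 196 [ 0.5618 -0.1258] [ 0.5301 -0.1555] [ 0.5923 -0.0948] [ 0.5612 -0.1252]
    0.0 0.015 87 [ 0.5701 -0.1288] [ 0.5391 -0.1502] [ 0.5892 -0.0991] [ 0.5642 -0.1247]
    0.012 0.03 240 [ 0.5703 -0.1301] [ 0.531  -0.1536] [ 0.5899 -0.0965] [ 0.5604 -0.1251]
    0.01 0.2 517 [ 0.5671 -0.1284] [ 0.53   -0.1555] [ 0.5923 -0.0948] [ 0.5612 -0.1252]
blue top 0.04611364675496464
    0.04 0.05 177 [0.4499 0.0038] [ 0.4184 -0.0284] [0.4813 0.0345] [0.4499 0.003 ]
    0.001 0.016 124 [0.4493 0.0027] [ 0.424  -0.0237] [0.4761 0.0297] [0.45  0.003]
    0.012 0.03 235 [0.4545 0.0034] [ 0.4237 -0.0237] [0.4781 0.0312] [0.4509 0.0038]
    0.01 0.2 504 [0.4538 0.0031] [ 0.4184 -0.0284] [0.4814 0.0345] [0.4499 0.003 ]
white top 0.04570363269085147
    0.04 0.05 194 [ 0.4377 -0.1021] [ 0.4056 -0.1327] [ 0.4683 -0.0701] [ 0.437  -0.1014]
    0.001 0.016 131 [ 0.4388 -0.103 ] [ 0.4107 -0.1287] [ 0.4639 -0.0754] [ 0.4373 -0.1021]
    0.012 0.03 241 [ 0.4421 -0.106 ] [ 0.4107 -0.1303] [ 0.4649 -0.0751] [ 0.4378 -0.1027]
    0.01 0
[... 2861 characters left out ...]
375, -300.31146240234375), (63.4825325012207, 63.82835006713867), 31.345264434814453)
wood black 619 [ 0.4599 -0.3166  0.0112] ((456.7504577636719, -320.86468505859375), (60.237632751464844, 62.7607307434082), 10.110791206359863)
wood ((518.08642578125, -314.1544494628906), (191.47555541992188, 275.4764099121094), 89.9213638305664)
grey white 2 [0.5776 0.3336 0.011 ] ((577.6470947265625, 333.619140625), (3.8882386684417725, 0.0), -146.56585693359375)
grey black 635 [0.4666 0.3196 0.0112] ((468.1247253417969, 326.93707275390625), (61.70463943481445, 60.74091720581055), 78.5422134399414)
grey ((531.5233154296875, 317.8952941894531), (282.60321044921875, 212.62240600585938), 4.5868706703186035)
```

Run:
```python
import cv2
a=cv2.imread("pics/top0.png");cv2.imwrite("pics/z0.png",cv2.resize(a[170:420,220:440],None,fx=2.4,fy=2.4,interpolation=cv2.INTER_CUBIC))
```

```text
(no output)
```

View pics/z0.png

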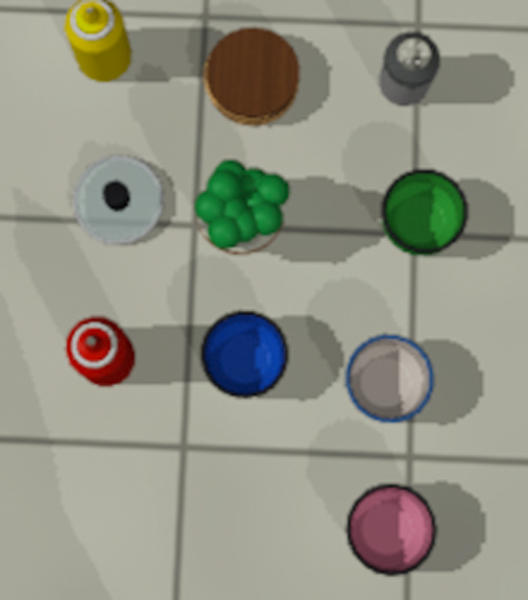

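Run:
```python
from h import *
c=dict(np.load("top0.npz"));W=cloud(c)
np.set_printoptions(precision=4,suppress=True)
R,_=cv2.Rodrigues(c["rvec"]);C=-R.T@c["tvec"];print("cam",C)
K=np.array([[c["fx"],0,c["cx"]],[0,c["fy"],c["cy"]],[0,0,1]])
def onplane(uv,z):
    r=np.c_[uv,np.ones(len(uv))]@np.linalg.inv(K).T@R
    return (C+r*((z-C[2])/r[:,2])[:,None])[:,:2]
g=cv2.cvtColor(c["pixels"],cv2.COLOR_BGR2GRAY);vis=c["pixels"].copy()
for t,pts in dict(wood=((490,255),(503,322)),grey=((161,236),(141,301))).items():
    o=[]
    for i,(u,v) in enumerate(pts):
        m=np.zeros((482,642),np.uint8);im=c["pixels"].copy()
        cv2.floodFill(im,m,(u,v),0,(6,)*3,(6,)*3,4|cv2.FLOODFILL_FIXED_RANGE*0|(255<<8));m=m[1:-1,1:-1]
        cs,_=cv2.findContours(m,0,2);k=max(cs,key=cv2.contourArea)
        p=onplane(k[:,0].astype(float),.010)
        if i==0: ce,r=circ(p);print(t,"white",ce,r)
        else: q=cv2.minAreaRect((p*1000).astype(np.float32));ce=np.array(q[0])/1000;print(t,"black",ce,q)
        o.append(ce);cv2.drawContours(vis,[k],-1,(0,0,255),1)
    d=o[0]-o[1];print("dist",np.linalg.norm(d),"yaw",np.degrees(np.arctan2(d[1],d[0])))
cv2.imwrite("pics/pads.png",vis)
```

```text
cam [ 0.3372 -0.0088  1.1152]
wood white [ 0.579  -0.2999] 0.03157982585880891
wood black [ 0.4566 -0.3212] ((456.5652770996094, -321.1654968261719), (60.93935775756836, 61.20738983154297), 9.950639724731445)
dist 0.12424598422304253 yaw 9.866422410624407
grey white [0.59   0.3044] 0.0318989252572793
grey black [0.4684 0.3276] ((468.4032897949219, 327.5946044921875), (62.852142333984375, 61.39631652832031), 79.20626068115234)
dist 0.12380034139187912 yaw -10.781294178798657
```

send_rows(
  rows="-1 0 0 0 0 8.03 0;-1 0 0 0 0 8.03 0;-1 0 0 0 0 8.03 0;-1 0 0 0 0 0 0",
  squeeze=30,
)

```text
t: 0.55
tcp_pos: [0.2744, -0.6147, 0.2278]
tcp_rot: [[-1.0, -0.002, -0.016], [0.016, 0.005, -1.0], [0.002, -1.0, -0.005]]
force: [-0.2, 0.7, 0.1]
finger_gap: 0.0851
```

View pics/pads.png

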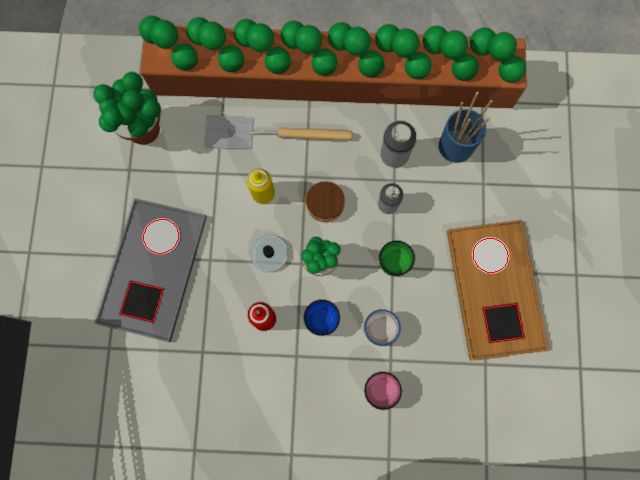

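Pads outlined cleanly in red at (490,255), (503,322), (161,236), (141,301). Heading for the green bowl.

send_rows(
  rows="-1 -0.0240 0 -0.041 0 0.3 0;-1 -0.0240 0 -0.041 0 0.3 0;-1 -0.0240 0 -0.041 0 0.3 0;-1 -0.0240 0 -0.041 0 0 0;-1 -0.0240 0 -0.041 0 0 0;-1 -0.0240 0 -0.041 0 0 0;-1 -0.0240 0 -0.041 0 0 0;-1 -0.0240 0 -0.041 0 0 0;-1 -0.0240 0 -0.041 0 0 0;-1 -0.0240 0 -0.041 0 0 0",
)

```text
t: 1.55
tcp_pos: [0.5244, -0.199, 0.2266]
tcp_rot: [[-1.0, -0.002, -0.006], [0.006, 0.004, -1.0], [0.002, -1.0, -0.004]]
force: [-0.1, -1.5, 0.4]
finger_gap: 0.0853
```

send_rows(
  rows="-1 -0.0185 0.01 -0.037 0 0.3 0;-1 -0.0185 0.01 -0.037 0 0 0;-1 0 0.04 0 0 0 0;-1 0 0 0 0 0 0",
)

```text
t: 1.95
tcp_pos: [0.5665, -0.1152, 0.1669]
tcp_rot: [[-1.0, 0.002, 0.012], [-0.012, 0.005, -1.0], [-0.002, -1.0, -0.005]]
force: [-0.8, -0.0, -1.1]
finger_gap: 0.0858
```

```bash
cat >> h.py <<'E'
def wlook(name):
    s=bot.read_state();c=viewer.read_camera("wrist");cv2.imwrite(f"pics/{name}.png",c["pixels"]);return c,s,wcloud(c,s)
def rel(s,tgt):  # tool shift to bring TCP to tgt
    return np.array(s["tcp_rot"]).T@(np.array(tgt)-np.array(s["tcp_pos"]))
np.set_printoptions(precision=4,suppress=True)
E
python3 - <<'E'
from h import *
c,s,W=wlook("w1");print(s["tcp_pos"],s["t"])
g=(W[...,2]>.036)&(W[...,2]<.05)
p=W[g][:,:2];p=p[np.hypot(*(p-[.561,-.125]).T)<.045];print(len(p),circ(p),(p.min(0)+p.max(0))/2,p.max(0)-p.min(0))
E
```

```text
[ 0.5665 -0.1152  0.1669] 1.95
973 (array([ 0.561 , -0.1274]), np.float64(0.030046065925375117)) [ 0.5607 -0.1276] [0.0633 0.0628]
```

View pics/w1.png

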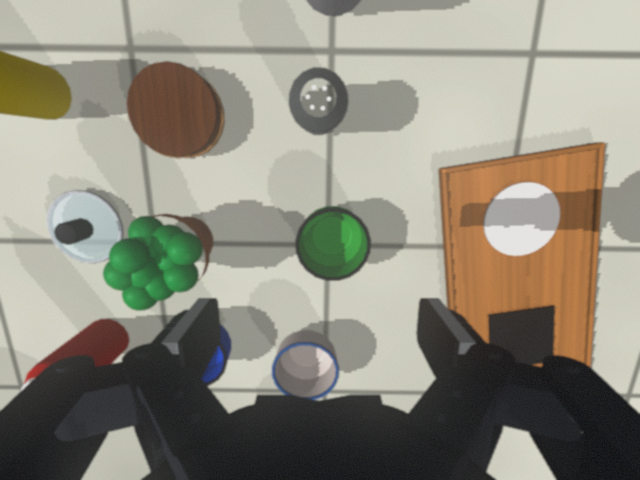

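send_rows(
  rows="-1 0.0055 0 0.0115 0 0.7 0;-1 0 0 0 0 0 0;-1 0 0.04 0 0 0 0;-1 0 0.04 0 0 0 0;-1 0 0.02 0 0 0 0;-1 0 0 0 0 0 0",
)

```text
t: 2.6
tcp_pos: [0.5723, -0.138, 0.0821]
tcp_rot: [[-1.0, 0.03, -0.007], [0.007, -0.003, -1.0], [-0.03, -1.0, 0.003]]
force: [-0.5, 0.1, -0.7]
finger_gap: 0.0853
```

send_rows(
  rows="-1 0 0 0 0 0 0;-1 0 0 0 0 0 0;-1 0 0 0 0 0 0",
)

```text
t: 2.9
tcp_pos: [0.575, -0.1412, 0.0877]
tcp_rot: [[-0.999, 0.037, -0.01], [0.01, -0.005, -1.0], [-0.037, -0.999, 0.005]]
force: [0.6, 0.6, -0.2]
finger_gap: 0.0852
```

Run:
```python
from h import *
s=bot.read_state();print(s["t"],s["tcp_pos"],s["tcp_rot"],s["qd"])
print(rel(s,[.561,-.1268,.04]))
```

```text
2.9 [ 0.575  -0.1412  0.0877] [[-0.9993  0.037  -0.0105]
 [ 0.0103 -0.0055 -0.9999]
 [-0.037  -0.9993  0.0051]] [-0.0084 -0.0158 -0.0144  0.0006  0.0087 -0.0043]
[ 0.0159  0.047  -0.0145]
```

```bash
cat >> h.py <<'E'
from scipy.spatial.transform import Rotation as Ro
D=np.array([[-1,0,0],[0,0,-1],[0,-1,0]],float)
def go(tgt):
    s=bot.read_state();r=Ro.from_matrix(np.array(s["tcp_rot"]).T@D).as_rotvec(degrees=True)
    print("t",s["t"],"pos",s["tcp_pos"],"gap",s["finger_gap"],"F",s["force"],"shift",rel(s,tgt),"turn",r)
E
python3 -c "
from h import *
go([.561,-.1268,.07])"
```

```text
t 2.9 pos [ 0.575  -0.1412  0.0877] gap 0.08522172638675295 F [ 0.5535  0.6177 -0.2401] shift [ 0.0148  0.0171 -0.0143] turn [-0.3042 -0.5934 -2.1214]
```

send_rows(
  rows="-1 0.012 0.012 -0.011 -0.2 -0.5 -1.7;-1 0 0 0 0 0 0;-1 0 0 0 0 0 0;-1 0 0 0 0 0 0",
)

```text
t: 3.3
tcp_pos: [0.5645, -0.1293, 0.0773]
tcp_rot: [[-1.0, 0.01, -0.0], [0.0, -0.003, -1.0], [-0.01, -1.0, 0.003]]
force: [-0.4, 0.5, 0.4]
finger_gap: 0.0855
```

```bash
python3 -c "
from h import *
go([.561,-.1268,.05])"
```

```text
t 3.3 pos [ 0.5645 -0.1293  0.0773] gap 0.08552611430421421 F [-0.4345  0.5312  0.369 ] shift [ 0.0037  0.0273 -0.0026] turn [-0.1567 -0.0125 -0.5475]
```

send_rows(
  rows="-1 0.0035 0.01 -0.0025 -0.1 0 -0.5;-1 0 0.015 0 0 0 0;-1 0 0.015 0 0 0 0;-1 0 0.01 0 0 0 0;-1 0 0 0 0 0 0;-1 0 0 0 0 0 0",
)

```text
t: 3.9
tcp_pos: [0.5594, -0.1261, 0.0209]
tcp_rot: [[-1.0, -0.003, 0.0], [-0.0, -0.0, -1.0], [0.003, -1.0, 0.0]]
force: [-1.3, -0.3, 0.1]
finger_gap: 0.0857
```

```bash
python3 -c "
from h import *
c,s,W=wlook('w2')
go([.561,-.1268,.008])"
```

```text
t 3.95 pos [ 0.5592 -0.1261  0.0208] gap 0.08523790608220065 F [-0.9979  0.5995 -0.6207] shift [-0.0018  0.0128  0.0007] turn [0.002  0.0133 0.2009]
```

View pics/w2.png

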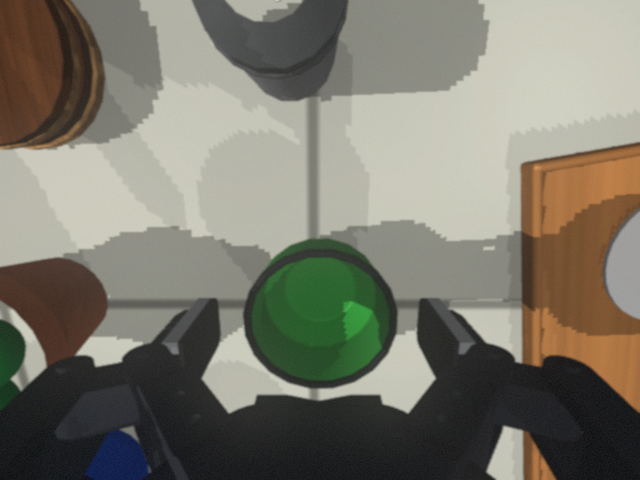

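The bowl rim (centre 321,318) sits centrally between the open fingers. Lower and close.

send_rows(
  rows="-1 -0.0018 0.0128 0.0007 0 0 0.2;-1 0 0 0 0 0 0;1 0 0 0 0 0 0;1 0 0 0 0 0 0;1 0 0 0 0 0 0;1 0 0 0 0 0 0;1 0 0 0 0 0 0",
  squeeze=30,
)

```text
t: 4.65
tcp_pos: [0.563, -0.1273, 0.0093]
tcp_rot: [[-1.0, 0.004, -0.0], [0.0, -0.001, -1.0], [-0.004, -1.0, 0.001]]
force: [0.3, 1.0, -0.5]
finger_gap: 0.0625
```

```bash
python3 -c "
from h import *
c,s,W=wlook('w3')
go([.561,-.1268,.008])"
```

```text
t 4.7 pos [ 0.5629 -0.1273  0.0092] gap 0.06270533211790055 F [-0.737   0.2802 -1.1567] shift [ 0.0019  0.0012 -0.0005] turn [-0.0393 -0.0048 -0.2232]
```

View pics/w3.png

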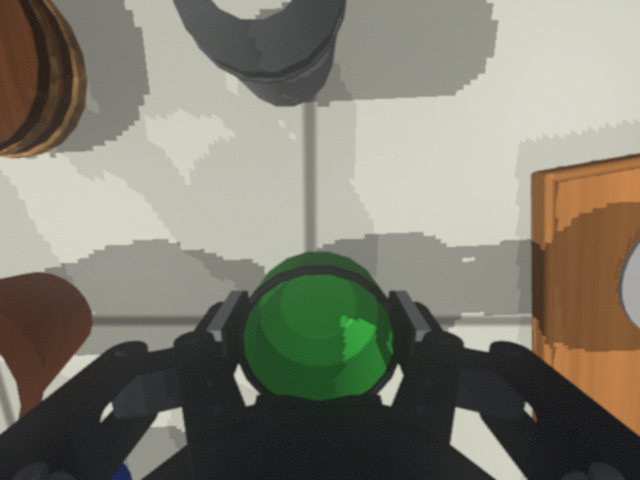

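send_rows(
  rows="1 0 -0.01 0 0 0 0;1 0 -0.02 0 0 0 0;1 0 -0.02 0.01 0 0 0;1 -0.003 0 0.025 0 0 0;1 -0.003 0 0.03 0 0 0;1 -0.003 0 0.03 0 0 0;1 -0.003 0 0.03 0 0 0;1 -0.003 0 0.02 0 0 0;1 0 0 0.01 0 0 0;1 0 0 0 0 0 0",
)

```text
t: 5.7
tcp_pos: [0.5793, -0.2872, 0.0673]
tcp_rot: [[-1.0, 0.007, 0.002], [-0.002, -0.002, -1.0], [-0.007, -1.0, 0.002]]
force: [0.4, -0.4, 0.2]
finger_gap: 0.0626
```

send_rows(
  rows="1 0 0 0 0 0 0;1 0 0 0 0 0 0",
)

```text
t: 5.9
tcp_pos: [0.5788, -0.2855, 0.067]
tcp_rot: [[-1.0, 0.006, 0.003], [-0.003, -0.001, -1.0], [-0.006, -1.0, 0.001]]
force: [-0.1, -0.1, -0.2]
finger_gap: 0.0623
```

```bash
python3 -c "
from h import *
c,s,W=wlook('w4')
go([.581,-.300,.03])"
```

```text
t 5.95 pos [ 0.5787 -0.2852  0.0669] gap 0.06259308857300891 F [-1.4232  0.4227 -0.7449] shift [-0.002   0.0369  0.0147] turn [-0.0191  0.1648 -0.3127]
```

View pics/w4.png

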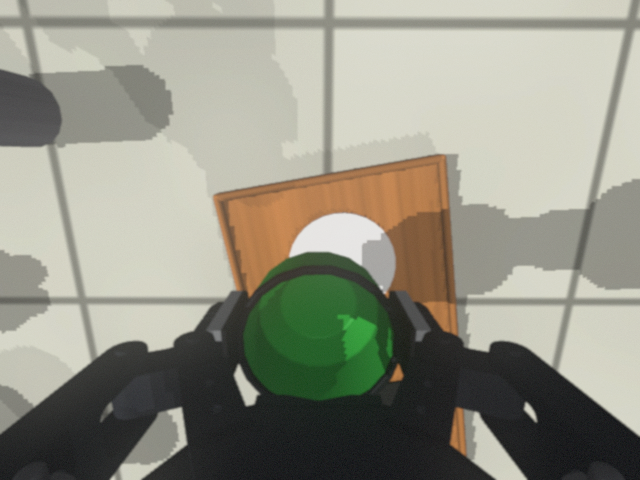

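send_rows(
  rows="1 -0.002 0.01 0.0147 0 0.15 -0.3;1 0 0.012 0 0 0 0;1 0 0.01 0 0 0 0;1 0 0.005 0 0 0 0;1 0 0 0 0 0 0;1 0 0 0 0 0 0",
)

```text
t: 6.55
tcp_pos: [0.5797, -0.2975, 0.0245]
tcp_rot: [[-1.0, -0.004, 0.003], [-0.003, 0.002, -1.0], [0.004, -1.0, -0.002]]
force: [1.0, 0.8, -0.5]
finger_gap: 0.0627
```

```bash
python3 -c "
from h import *
go([.581,-.300,.0195])"
```

```text
t 6.55 pos [ 0.5797 -0.2975  0.0245] gap 0.06268563602984707 F [ 0.9761  0.7894 -0.4704] shift [-0.0013  0.0049  0.0025] turn [0.1319 0.1711 0.2309]
```

send_rows(
  rows="1 -0.0013 0.004 0.0025 0.1 0.1 0.2;1 0 0.001 0 0 0 0;1 0 0 0 0 0 0",
)

```text
t: 6.85
tcp_pos: [0.5815, -0.3003, 0.0197]
tcp_rot: [[-1.0, 0.001, 0.001], [-0.001, -0.0, -1.0], [-0.001, -1.0, 0.0]]
force: [0.2, 1.0, -0.8]
finger_gap: 0.0629
```

```bash
python3 -c "
from h import *
go([.581,-.300,.0195])"
```

```text
t 6.85 pos [ 0.5815 -0.3003  0.0197] gap 0.06294396090086431 F [ 0.2477  1.0423 -0.8413] shift [ 0.0005  0.0002 -0.0003] turn [-0.0019  0.0687 -0.0381]
```

send_rows(
  rows="-1 0 0 0 0 0 0;-1 0 0 0 0 0 0;-1 0 0 0 0 0 0;-1 0 -0.01 0 0 0 0;-1 0 -0.03 0 0 0 0;-1 0 -0.04 0 0 0 0;-1 0 -0.04 0 0 0 0;-1 -0.01 -0.01 -0.02 0 0 0;-1 -0.02 0 -0.04 0 0 0;-1 -0.02 0 -0.04 0 0 0",
)

```text
t: 7.85
tcp_pos: [0.6326, -0.2043, 0.1629]
tcp_rot: [[-1.0, 0.008, -0.008], [0.007, -0.005, -1.0], [-0.008, -1.0, 0.005]]
force: [0.6, -0.9, -0.4]
finger_gap: 0.0855
```

send_rows(
  rows="-1 -0.02 0 -0.04 0 0 0;-1 -0.01 0 -0.02 0 0 0;-1 0 0 0 0 0 0;-1 0 0 0 0 0 0",
)

```text
t: 8.25
tcp_pos: [0.6678, -0.1373, 0.1693]
tcp_rot: [[-1.0, 0.016, -0.002], [0.002, -0.005, -1.0], [-0.016, -1.0, 0.005]]
force: [-0.4, -0.3, -1.3]
finger_gap: 0.0854
```

```bash
python3 -c "
from h import *
c,s,W=wlook('w5')
go([.67,-.1115,.14])
for n,lo,hi,xy,r in(('shk',.062,.085,[.67,-.1115],.04),('green',.04,.06,[.58,-.30],.05)):
    p=W[(W[...,2]>lo)&(W[...,2]<hi)];p=p[np.hypot(*(p[:,:2]-xy).T)<r]
    if len(p)>9: print(n,len(p),(p.min(0)+p.max(0))/2,p.max(0)-p.min(0),p.mean(0))
"
```

```text
t 8.3 pos [ 0.6678 -0.1376  0.1694] gap 0.0854664313419863 F [-0.1765  0.3883 -0.1354] shift [-0.0016  0.0293 -0.0263] turn [-0.2844 -0.1494 -0.9412]
shk 1393 [ 0.6706 -0.1136  0.0674] [0.0404 0.0397 0.0107] [ 0.6731 -0.1146  0.0671]
green 1031 [ 0.5842 -0.3019  0.0459] [0.0558 0.0603 0.0119] [ 0.59   -0.3097  0.0468]
```

View pics/w5.png

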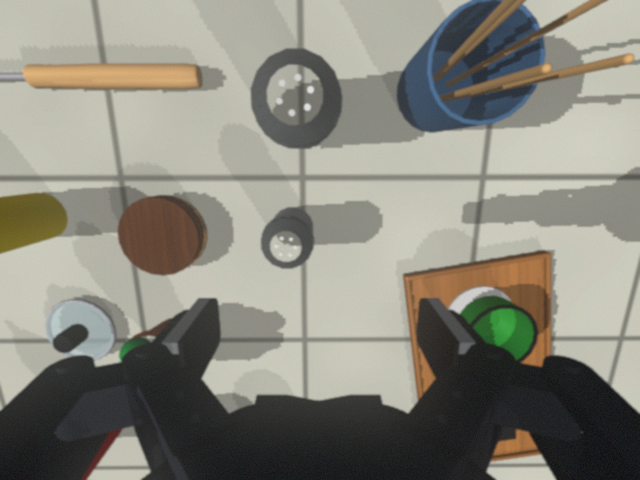

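Green bowl now stands on the wooden tray's white pad (500,330); small shaker at (287,243). Align over the shaker.

send_rows(
  rows="-1 -0.002 0.01 -0.0245 -0.2 -0.1 -0.9;-1 0 0.015 0 0 0 0;-1 0 0.015 0 0 0 0;-1 0 0.01 0 0 0 0;-1 0 0 0 0 0 0;-1 0 0 0 0 0 0",
)

```text
t: 8.9
tcp_pos: [0.6674, -0.1205, 0.1169]
tcp_rot: [[-1.0, -0.001, -0.009], [0.009, -0.004, -1.0], [0.001, -1.0, 0.004]]
force: [-0.8, -0.2, -0.4]
finger_gap: 0.0855
```

```bash
python3 -c "
from h import *
go([.6705,-.113,.08])"
```

```text
t 8.9 pos [ 0.6674 -0.1205  0.1169] gap 0.08553554055284711 F [-0.8047 -0.2439 -0.4185] shift [-0.003   0.0368 -0.0077] turn [-0.2084 -0.4895  0.0415]
```

send_rows(
  rows="-1 -0.003 0.01 -0.0077 -0.2 -0.5 0;-1 0 0.015 0 0 0 0;-1 0 0.015 0 0 0 0;-1 0 0.005 0 0 0 0;-1 0 0 0 0 0 0",
)

```text
t: 9.4
tcp_pos: [0.671, -0.113, 0.0683]
tcp_rot: [[-1.0, 0.0, 0.0], [-0.0, -0.0, -1.0], [-0.0, -1.0, 0.0]]
force: [-0.6, 0.0, -0.5]
finger_gap: 0.0856
```

```bash
python3 -c "
from h import *
c,s,W=wlook('w6')
go([.6705,-.113,.03])
p=W[(W[...,2]>.06)&(W[...,2]<.085)];p=p[np.hypot(*(p[:,:2]-[.67,-.113]).T)<.035]
print(len(p),(p.min(0)+p.max(0))/2,p.max(0)-p.min(0),p.mean(0))
"
```

```text
t 9.45 pos [ 0.6709 -0.113   0.0685] gap 0.08535573816923685 F [-0.1668 -0.261   0.6666] shift [ 0.0004  0.0385 -0.    ] turn [-0.001   0.0084  0.0003]
3469 [ 0.6708 -0.1139  0.0666] [0.0405 0.0402 0.0132] [ 0.6757 -0.1138  0.0669]
```

View pics/w6.png

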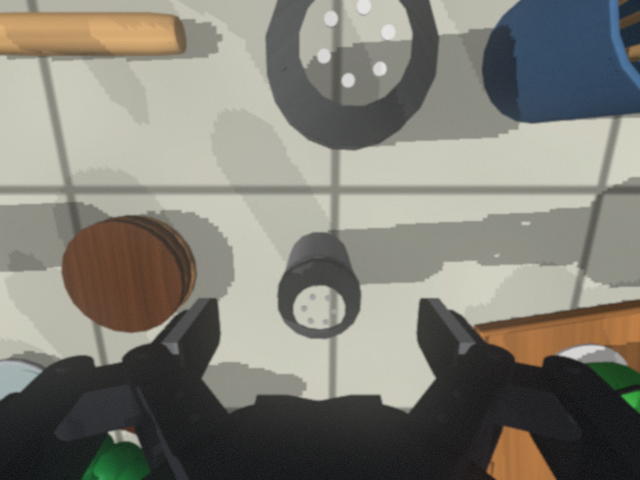

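Shaker (320,300) central between fingers. Descend and grip.

send_rows(
  rows="-1 0 0.013 0 0 0 0;-1 0 0.013 0 0 0 0;-1 0 0.008 0 0 0 0;-1 0 0 0 0 0 0;1 0 0 0 0 0 0;1 0 0 0 0 0 0;1 0 0 0 0 0 0;1 0 0 0 0 0 0;1 0 0 0 0 0 0;1 0 0 0 0 0 0",
  squeeze=30,
)

```text
t: 10.45
tcp_pos: [0.6723, -0.1133, 0.0332]
tcp_rot: [[-1.0, 0.003, 0.0], [-0.0, -0.001, -1.0], [-0.003, -1.0, 0.001]]
force: [-1.1, 0.4, -1.7]
finger_gap: 0.0392
```

```bash
python3 -c "
from h import *
c,s,W=wlook('w7')
go([.6705,-.113,.03])
"
```

```text
t 10.5 pos [ 0.6723 -0.1133  0.0332] gap 0.03956443794548425 F [ 0.5704 -0.0041 -1.2172] shift [ 0.0018  0.0032 -0.0003] turn [-0.0386  0.0118 -0.1656]
```

View pics/w7.png

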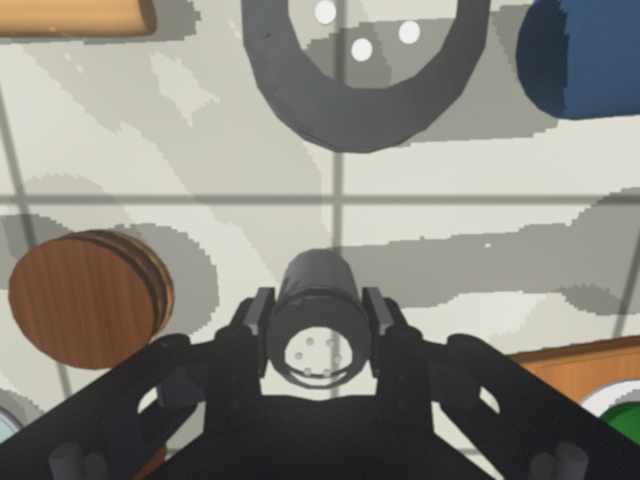

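send_rows(
  rows="1 0 -0.01 0 0 0 0;1 0 -0.03 0 0 0 0;1 0 -0.04 0 0 0 0;1 0 -0.04 0 0 0 0;1 0 -0.02 0 0 0 0;1 0.01 -0.01 -0.02 0 0 0;1 0.02 0 -0.04 0 0 0;1 0.02 0 -0.042 0 0 0;1 0.02 0 -0.042 0 0 0;1 0.02 0 -0.042 0 0 0",
)

```text
t: 11.5
tcp_pos: [0.5832, 0.0725, 0.1965]
tcp_rot: [[-1.0, 0.012, -0.01], [0.01, -0.002, -1.0], [-0.012, -1.0, 0.002]]
force: [-0.1, 0.2, -1.9]
finger_gap: 0.0396
```

send_rows(
  rows="1 0.02 0 -0.042 0 0 0;1 0.02 0 -0.042 0 0 0;1 0.02 0 -0.042 0 0 0;1 0.02 0 -0.04 0 0 0;1 0.01 0 -0.02 0 0 0;1 0 0 0 0 0 0;1 0 0 0 0 0 0",
)

```text
t: 12.2
tcp_pos: [0.4879, 0.2716, 0.2023]
tcp_rot: [[-1.0, 0.019, -0.003], [0.003, 0.003, -1.0], [-0.019, -1.0, -0.003]]
force: [1.0, 0.0, -2.0]
finger_gap: 0.0394
```

```bash
python3 -c "
from h import *
go([.4695,.3275,.1])
"
```

```text
t 12.2 pos [0.4879 0.2716 0.2023] gap 0.0394148821188559 F [ 1.0293  0.0409 -2.0452] shift [ 0.0205  0.1021 -0.0555] turn [ 0.1896 -0.1736 -1.108 ]
```

send_rows(
  rows="1 0.01 0.01 -0.028 0.2 -0.2 -1.1;1 0.01 0.02 -0.025 0 0 0;1 0 0.03 0 0 0 0;1 0 0.025 0 0 0 0;1 0 0.01 0 0 0 0;1 0 0 0 0 0 0;1 0 0 0 0 0 0",
)

```text
t: 12.9
tcp_pos: [0.4758, 0.3205, 0.1096]
tcp_rot: [[-1.0, 0.008, -0.009], [0.009, 0.001, -1.0], [-0.008, -1.0, -0.001]]
force: [0.3, -0.3, -0.5]
finger_gap: 0.0394
```

```bash
python3 -c "
from h import *
c,s,W=wlook('w8')
go([.4695,.3275,.06])
"
```

```text
t 12.95 pos [0.476  0.3206 0.1098] gap 0.03988323329917486 F [-0.2389 -1.0182 -1.6969] shift [ 0.007   0.0498 -0.0068] turn [ 0.0752 -0.5091 -0.5012]
```

View pics/w8.png

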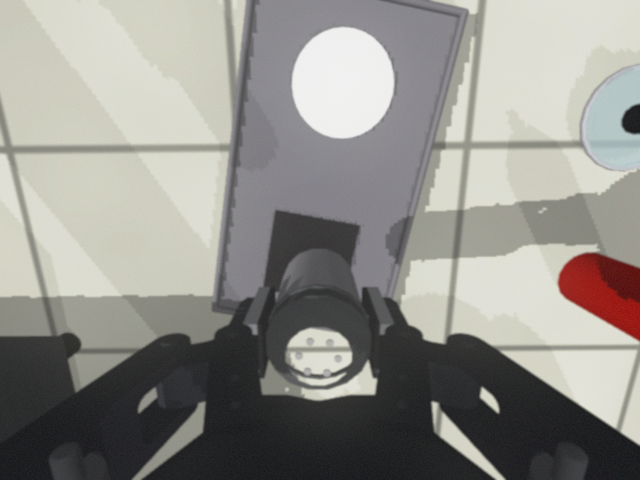

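send_rows(
  rows="1 0.006 0.01 -0.006 0.1 -0.5 -0.5;1 0 0.015 0 0 0 0;1 0 0.015 0 0 0 0;1 0 0.01 0 0 0 0;1 0 0 0 0 0 0;1 0 0 0 0 0 0",
)

```text
t: 13.55
tcp_pos: [0.4716, 0.3279, 0.0582]
tcp_rot: [[-1.0, 0.003, 0.0], [-0.0, 0.002, -1.0], [-0.003, -1.0, -0.002]]
force: [1.0, 0.8, -0.7]
finger_gap: 0.0396
```

```bash
python3 -c "
from h import *
go([.4695,.3275,.0435])
"
```

```text
t 13.55 pos [0.4716 0.3279 0.0582] gap 0.03955928390309244 F [ 1.0337  0.7672 -0.6998] shift [0.0022 0.0147 0.0004] turn [ 0.1083  0.005  -0.186 ]
```

send_rows(
  rows="1 0.002 0.008 0 0.1 0 -0.2;1 0 0.005 0 0 0 0;1 0 0 0 0 0 0;1 0 0 0 0 0 0",
)

```text
t: 13.95
tcp_pos: [0.4699, 0.3282, 0.0446]
tcp_rot: [[-1.0, 0.0, 0.0], [-0.0, 0.0, -1.0], [-0.0, -1.0, -0.0]]
force: [-1.1, 0.2, -1.2]
finger_gap: 0.0396
```

```bash
python3 -c "
from h import *
go([.4695,.3275,.0435])
"
```

```text
t 13.95 pos [0.4699 0.3282 0.0446] gap 0.039625018509167685 F [-1.1096  0.2128 -1.1684] shift [0.0004 0.0011 0.0008] turn [ 0.0258  0.0132 -0.0132]
```

send_rows(
  rows="1 0 0.0012 0.0005 0 0 0;1 0 0 0 0 0 0;-1 0 0 0 0 0 0;-1 0 0 0 0 0 0;-1 0 0 0 0 0 0;-1 0 -0.01 0 0 0 0;-1 0 -0.03 0 0 0 0;-1 0 -0.04 0 0 0 0;-1 0 -0.04 0 0 0 0;-1 0 -0.01 0.01 0 0 0",
)

```text
t: 14.95
tcp_pos: [0.4695, 0.3178, 0.1797]
tcp_rot: [[-1.0, -0.001, 0.001], [-0.001, 0.0, -1.0], [0.001, -1.0, -0.0]]
force: [0.8, 1.6, 0.9]
finger_gap: 0.0857
```

send_rows(
  rows="-1 0 0 0.03 0 0 0;-1 0.005 0 0.045 0 0 0;-1 0.005 0 0.045 0 0 0;-1 0.005 0 0.045 0 0 0;-1 0.005 0 0.045 0 0 0;-1 0 0 0.045 0 0 0;-1 0 0 0.03 0 0 0;-1 0 0 0.01 0 0 0;-1 0 0 0 0 0 0;-1 0 0 0 0 0 0",
)

```text
t: 15.95
tcp_pos: [0.4504, 0.0128, 0.1853]
tcp_rot: [[-1.0, 0.013, 0.003], [-0.002, 0.005, -1.0], [-0.013, -1.0, -0.005]]
force: [0.3, 0.3, 0.0]
finger_gap: 0.0852
```

```bash
python3 -c "
from h import *
c,s,W=wlook('w9')
go([.45,.003,.09])
p=W[(W[...,2]>.036)&(W[...,2]<.05)];p=p[np.hypot(*(p[:,:2]-[.45,.003]).T)<.045]
print(len(p),(p.min(0)+p.max(0))/2,p.max(0)-p.min(0),circ(p[:,:2]))
c=viewer.read_camera('top');cv2.imwrite('pics/t9.png',c['pixels'])
"
```

```text
t 16.0 pos [0.4504 0.013  0.1853] gap 0.08546404221538888 F [-0.6594  0.3718 -0.6179] shift [0.0017 0.0952 0.0105] turn [ 0.2651  0.1974 -0.7382]
865 [0.4497 0.0007 0.0393] [0.0626 0.0628 0.0066] (array([0.4497, 0.001 ]), np.float64(0.030049666034805158))
```

View pics/w9.png

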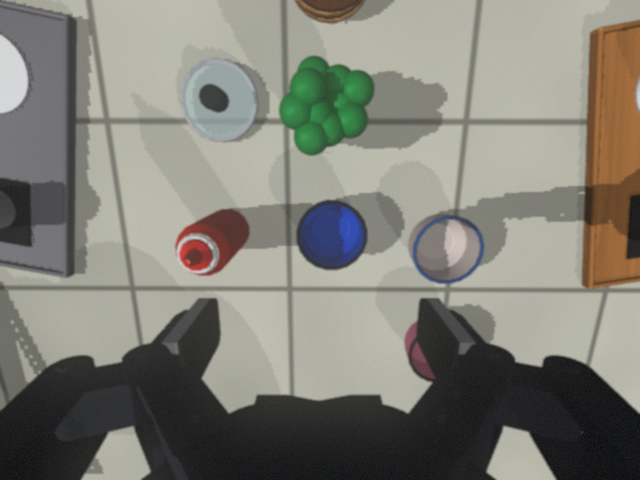

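View pics/t9.png

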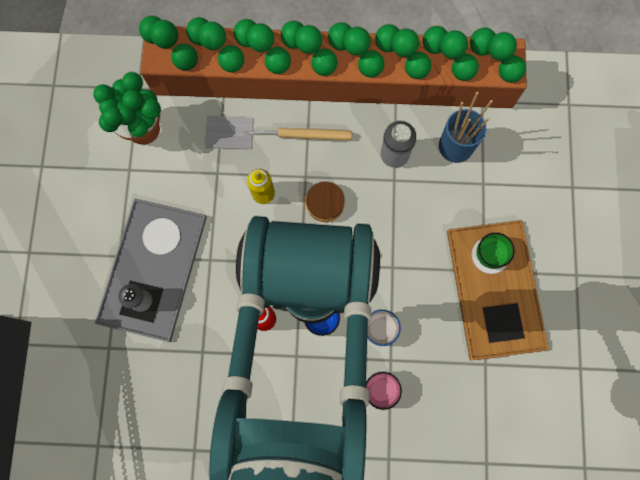

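Shaker stands on grey's black pad (140,300), green bowl on wood's white pad (495,250). Blue bowl at (332,235) in wrist view.

send_rows(
  rows="-1 0.002 0.02 0.0105 0.2 0.2 -0.7;-1 0 0.035 0 0 0 0;-1 0 0.03 0 0 0 0;-1 0 0.02 0 0 0 0;-1 0 0 0 0 0 0;-1 0 0 0 0 0 0",
)

```text
t: 16.65
tcp_pos: [0.4521, 0.0105, 0.079]
tcp_rot: [[-1.0, 0.005, 0.013], [-0.013, 0.003, -1.0], [-0.005, -1.0, -0.003]]
force: [-0.4, 0.4, 0.6]
finger_gap: 0.0855
```

```bash
python3 -c "
from h import *
go([.4497,.002,.04])"
```

```text
t 16.65 pos [0.4521 0.0105 0.079 ] gap 0.08548308775355974 F [-0.3854  0.3501  0.5503] shift [0.0027 0.039  0.0086] turn [ 0.1585  0.7386 -0.2787]
```

send_rows(
  rows="-1 0.0025 0.01 0.0085 0.2 0.7 -0.3;-1 0 0.01 0 0 0 0;-1 0 0.01 0 0 0 0;-1 0 0 0 0 0 0;-1 0 0 0 0 0 0",
)

```text
t: 17.15
tcp_pos: [0.453, 0.002, 0.0501]
tcp_rot: [[-1.0, 0.006, 0.001], [-0.001, -0.001, -1.0], [-0.006, -1.0, 0.001]]
force: [0.8, -0.3, -0.3]
finger_gap: 0.0854
```

```bash
python3 -c "
from h import *
c,s,W=wlook('w10')
p=W[(W[...,2]>.036)&(W[...,2]<.05)];p=p[np.hypot(*(p[:,:2]-[.45,.003]).T)<.04]
print(len(p),(p.min(0)+p.max(0))/2,p.max(0)-p.min(0),circ(p[:,:2]))
go([.4497,.002,.009])"
```

```text
2870 [0.4492 0.0012 0.0392] [0.0637 0.0637 0.0063] (array([0.45  , 0.0011]), np.float64(0.02994406851312224))
t 17.2 pos [0.4528 0.002  0.05  ] gap 0.08559800771093981 F [ 0.1802  0.2442 -0.436 ] shift [ 0.0033  0.041  -0.    ] turn [-0.0734  0.0772 -0.3057]
```

View pics/w10.png

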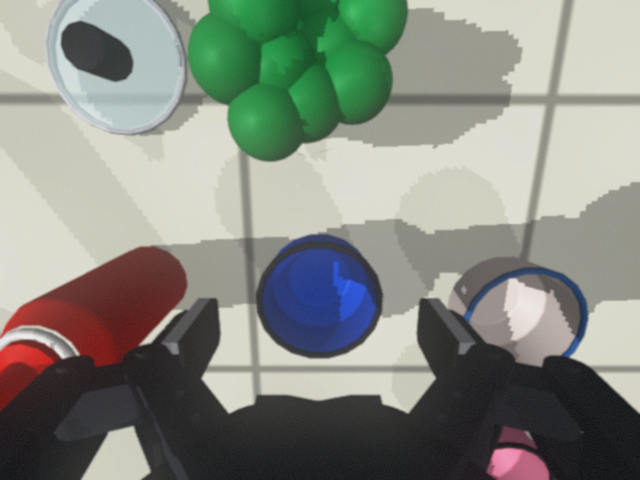

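send_rows(
  rows="-1 0.003 0.014 0.0005 0 0 -0.3;-1 0 0.014 0 0 0 0;-1 0 0.008 0 0 0 0;-1 0 0 0 0 0 0",
)

```text
t: 17.6
tcp_pos: [0.4503, 0.0012, 0.0123]
tcp_rot: [[-1.0, 0.002, 0.001], [-0.001, -0.001, -1.0], [-0.002, -1.0, 0.001]]
force: [0.6, 0.1, 0.1]
finger_gap: 0.0853
```

```bash
python3 -c "
from h import *
go([.4495,.0015,.009])"
```

```text
t 17.6 pos [0.4503 0.0012 0.0123] gap 0.08534571642923655 F [0.5804 0.1376 0.1129] shift [ 0.0008  0.0033 -0.0003] turn [-0.0786  0.0566 -0.1022]
```

send_rows(
  rows="-1 0.0008 0.003 -0.0003 0 0 -0.1;-1 0 0 0 0 0 0;1 0 0 0 0 0 0;1 0 0 0 0 0 0;1 0 0 0 0 0 0;1 0 0 0 0 0 0;1 0 0 0 0 0 0",
)

```text
t: 18.3
tcp_pos: [0.4507, 0.0015, 0.0108]
tcp_rot: [[-1.0, 0.002, 0.001], [-0.001, -0.001, -1.0], [-0.002, -1.0, 0.001]]
force: [-0.0, 0.8, -0.7]
finger_gap: 0.0621
```

```bash
python3 -c "
from h import *
go([.4495,.0015,.009])"
```

```text
t 18.3 pos [0.4507 0.0015 0.0108] gap 0.062146451681842914 F [-0.0338  0.7666 -0.673 ] shift [0.0012 0.0018 0.    ] turn [-0.0829  0.0643 -0.1124]
```

send_rows(
  rows="1 0 -0.01 0 0 0 0;1 0 -0.03 0 0 0 0;1 0 -0.04 0 0 0 0;1 0 -0.04 0 0 0 0;1 0 -0.02 0 0 0 0;1 0 0 -0.02 0 0 0;1 -0.015 0 -0.035 0 0 0;1 -0.02 0 -0.04 0 0 0;1 -0.02 0 -0.04 0 0 0;1 -0.02 0 -0.04 0 0 0",
)

```text
t: 19.3
tcp_pos: [0.5255, 0.1778, 0.1632]
tcp_rot: [[-1.0, 0.006, -0.007], [0.007, -0.002, -1.0], [-0.006, -1.0, 0.002]]
force: [1.4, -0.6, -0.9]
finger_gap: 0.0623
```

send_rows(
  rows="1 -0.02 0 -0.04 0 0 0;1 -0.02 0 -0.04 0 0 0;1 -0.01 0 -0.025 0 0 0;1 0 0 -0.01 0 0 0;1 0 0 0 0 0 0;1 0 0 0 0 0 0",
)

```text
t: 19.9
tcp_pos: [0.5784, 0.3021, 0.1659]
tcp_rot: [[-1.0, 0.008, -0.002], [0.002, -0.002, -1.0], [-0.008, -1.0, 0.002]]
force: [-0.3, -0.1, -1.6]
finger_gap: 0.0627
```

```bash
python3 -c "
from h import *
go([.591,.304,.09])"
```

```text
t 19.9 pos [0.5784 0.3021 0.1659] gap 0.06270596453147524 F [-0.2648 -0.1031 -1.5836] shift [-0.012   0.076  -0.0021] turn [-0.0883 -0.0924 -0.4484]
```

send_rows(
  rows="1 -0.012 0.015 -0.002 -0.1 -0.1 -0.4;1 0 0.03 0 0 0 0;1 0 0.03 0 0 0 0;1 0 0.02 0 0 0 0;1 0 0.01 0 0 0 0;1 0 0 0 0 0 0;1 0 0 0 0 0 0",
)

```text
t: 20.6
tcp_pos: [0.5897, 0.2939, 0.0624]
tcp_rot: [[-1.0, 0.002, -0.008], [0.008, -0.002, -1.0], [-0.002, -1.0, 0.002]]
force: [0.2, 0.3, -0.7]
finger_gap: 0.0623
```

```bash
python3 -c "
from h import *
c,s,W=wlook('w11')
go([.591,.304,.0208])"
```

```text
t 20.65 pos [0.5898 0.2939 0.0626] gap 0.06200444004280615 F [-1.3076 -0.6691  0.1324] shift [-0.001   0.0418 -0.0101] turn [-0.0908 -0.4315 -0.1438]
```

View pics/w11.png

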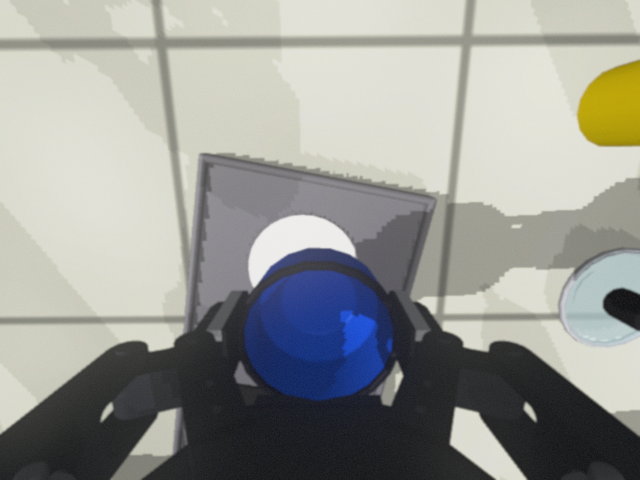

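send_rows(
  rows="1 -0.001 0.01 -0.01 -0.1 -0.4 -0.1;1 0 0.01 0 0 0 0;1 0 0.01 0 0 0 0;1 0 0.004 0 0 0 0;1 0 0 0 0 0 0;1 0 0 0 0 0 0",
)

```text
t: 21.25
tcp_pos: [0.5933, 0.3065, 0.0291]
tcp_rot: [[-1.0, 0.006, 0.001], [-0.001, 0.003, -1.0], [-0.006, -1.0, -0.003]]
force: [-0.5, 1.0, -1.1]
finger_gap: 0.0624
```

```bash
python3 -c "
from h import *
go([.591,.304,.021])"
```

```text
t 21.25 pos [0.5933 0.3065 0.0291] gap 0.06240341105547057 F [-0.4837  0.9713 -1.0776] shift [0.0024 0.0081 0.0025] turn [ 0.1638  0.05   -0.3377]
```

send_rows(
  rows="1 0.002 0.005 0.002 0.1 0 -0.3;1 0 0.002 0 0 0 0;1 0 0 0 0 0 0;1 0 0 0 0 0 0",
)

```text
t: 21.65
tcp_pos: [0.5915, 0.3042, 0.0219]
tcp_rot: [[-1.0, 0.001, 0.001], [-0.001, 0.001, -1.0], [-0.001, -1.0, -0.001]]
force: [0.2, 0.1, 0.1]
finger_gap: 0.0621
```

```bash
python3 -c "
from h import *
go([.591,.304,.021])"
```

```text
t 21.65 pos [0.5915 0.3042 0.0219] gap 0.06210917989348181 F [0.1606 0.0503 0.109 ] shift [0.0005 0.0009 0.0002] turn [ 0.0629  0.0418 -0.0399]
```

send_rows(
  rows="1 0 0.001 0 0 0 0;-1 0 0 0 0 0 0;-1 0 0 0 0 0 0;-1 0 0 0 0 0 0;-1 0 -0.01 0 0 0 0;-1 0 -0.03 0 0 0 0;-1 0 -0.04 0 0 0 0;-1 0 -0.03 0.01 0 0 0;-1 0 0 0.03 0 0 0;-1 0.005 0 0.04 0 0 0",
)

```text
t: 22.65
tcp_pos: [0.5886, 0.2274, 0.1407]
tcp_rot: [[-1.0, 0.007, 0.007], [-0.007, 0.004, -1.0], [-0.007, -1.0, -0.004]]
force: [0.5, -0.4, -0.4]
finger_gap: 0.0852
```

send_rows(
  rows="-0.2 0.005 0 0.04 0 0 0;-0.2 0.005 0 0.04 0 0 0;-0.2 0.005 0 0.025 0 0 0;-0.2 0 0 0.01 0 0 0;-0.2 0 0 0 0 0 0;-0.2 0 0 0 0 0 0;-0.2 0 0 0 0 0 0",
)

```text
t: 23.35
tcp_pos: [0.577, 0.1071, 0.1484]
tcp_rot: [[-1.0, 0.019, 0.004], [-0.004, 0.007, -1.0], [-0.019, -1.0, -0.007]]
force: [0.5, -1.3, 0.5]
finger_gap: 0.0508
```

```bash
python3 -c "
from h import *
c,s,W=wlook('w12')
go([.566,.1045,.08])
for n,lo,hi,xy,r in(('knob',.028,.045,[.566,.104],.025),('lid',.008,.02,[.566,.104],.05),('bowl',.047,.058,[.59,.304],.045)):
    p=W[(W[...,2]>lo)&(W[...,2]<hi)];p=p[np.hypot(*(p[:,:2]-xy).T)<r]
    if len(p)>9: print(n,len(p),(p.min(0)+p.max(0))/2,p.max(0)-p.min(0),p.mean(0))
"
```

```text
t 23.4 pos [0.577  0.1074 0.1484] gap 0.05140562456896187 F [-0.5143 -0.3969 -0.4847] shift [0.0123 0.0681 0.0033] turn [ 0.3776  0.258  -1.0761]
knob 452 [0.5664 0.1024 0.0318] [0.0194 0.0189 0.0071] [0.5669 0.1025 0.0329]
lid 3939 [0.566  0.1026 0.014 ] [0.069  0.0691 0.012 ] [0.5678 0.1025 0.0093]
bowl 1459 [0.5916 0.3032 0.0498] [0.0628 0.0645 0.0055] [0.5924 0.3046 0.0498]
```

View pics/w12.png

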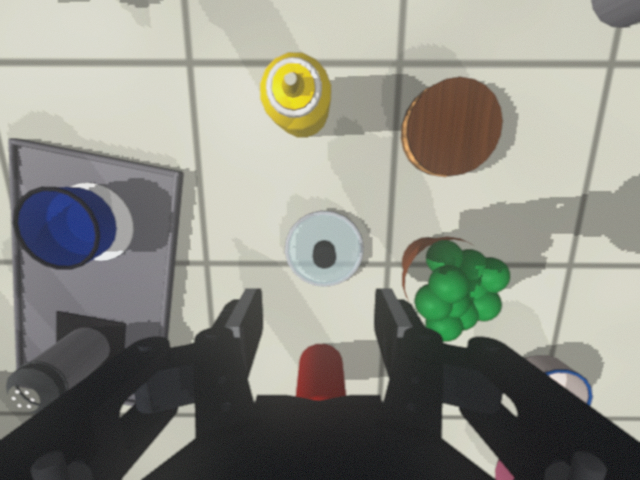

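send_rows(
  rows="-0.2 0.0115 0.02 0.0035 0.4 0.3 -1.1;-0.2 0 0.025 0 0 0 0;-0.2 0 0.025 0 0 0 0;-0.2 0 0.01 0 0 0 0;-0.2 0 0 0 0 0 0;-0.2 0 0 0 0 0 0",
)

```text
t: 24.0
tcp_pos: [0.5613, 0.1076, 0.0602]
tcp_rot: [[-1.0, -0.009, 0.005], [-0.005, -0.002, -1.0], [0.009, -1.0, 0.002]]
force: [0.1, 0.1, 0.3]
finger_gap: 0.0512
```

```bash
python3 -c "
from h import *
go([.5663,.103,.045])
"
```

```text
t 24.0 pos [0.5613 0.1076 0.0602] gap 0.05121861683086075 F [0.1284 0.1406 0.2591] shift [-0.0051  0.0152  0.0046] turn [-0.1087  0.2615  0.5343]
```

send_rows(
  rows="-0.2 -0.005 0.008 0.0046 -0.1 0.3 0.5;-0.2 0 0.004 0 0 0 0;-0.2 0 0 0 0 0 0;-0.2 0 0 0 0 0 0",
)

```text
t: 24.4
tcp_pos: [0.569, 0.103, 0.0499]
tcp_rot: [[-1.0, 0.005, -0.001], [0.001, 0.001, -1.0], [-0.005, -1.0, -0.001]]
force: [0.6, -0.5, -1.3]
finger_gap: 0.051
```

```bash
python3 -c "
from h import *
c,s,W=wlook('w13')
go([.5663,.103,.014])
for n,lo,hi,xy,r in(('knob',.028,.045,[.566,.104],.02),('lid',.008,.02,[.566,.104],.05)):
    p=W[(W[...,2]>lo)&(W[...,2]<hi)];p=p[np.hypot(*(p[:,:2]-xy).T)<r]
    if len(p)>9: print(n,len(p),(p.min(0)+p.max(0))/2,p.max(0)-p.min(0),p.mean(0))
"
```

```text
t 24.45 pos [0.5691 0.103  0.05  ] gap 0.0512294014804594 F [ 0.015  -0.5461  0.8674] shift [ 0.0029  0.036  -0.    ] turn [ 0.0311 -0.0653 -0.2902]
knob 1091 [0.5661 0.1024 0.0315] [0.0199 0.0196 0.0067] [0.5671 0.1025 0.0327]
lid 8565 [0.5664 0.1026 0.014 ] [0.0692 0.0691 0.012 ] [0.5688 0.1026 0.0093]
```

View pics/w13.png

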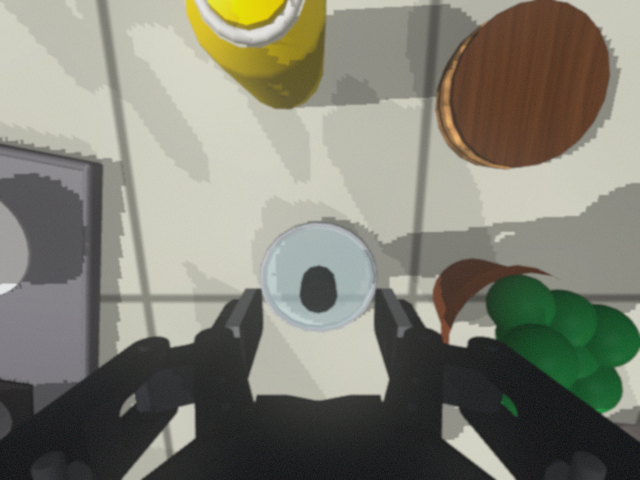

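send_rows(
  rows="-0.2 0.003 0.012 0 0 0 -0.3;-0.2 0 0.012 0 0 0 0;-0.2 0 0.006 0 0 0 0;-0.2 0 0 0 0 0 0;-0.2 0 0 0 0 0 0",
)

```text
t: 24.95
tcp_pos: [0.5657, 0.103, 0.0174]
tcp_rot: [[-1.0, -0.001, -0.001], [0.001, 0.001, -1.0], [0.001, -1.0, -0.001]]
force: [0.5, 1.2, 0.4]
finger_gap: 0.0511
```

```bash
python3 -c "
from h import *
go([.5663,.103,.012])
"
```

```text
t 24.95 pos [0.5657 0.103  0.0174] gap 0.051119655386488 F [0.5162 1.2348 0.4275] shift [-0.0006  0.0054 -0.    ] turn [ 0.0341 -0.07    0.0385]
```

send_rows(
  rows="-0.2 -0.0006 0.005 0 0 0 0;-0.2 0 0 0 0 0 0;1 0 0 0 0 0 0;1 0 0 0 0 0 0;1 0 0 0 0 0 0;1 0 0 0 0 0 0;1 0 0 0 0 0 0",
  squeeze=30,
)

```text
t: 25.65
tcp_pos: [0.567, 0.1031, 0.0127]
tcp_rot: [[-1.0, 0.001, -0.001], [0.001, 0.001, -1.0], [-0.001, -1.0, -0.001]]
force: [-0.1, 1.2, -1.1]
finger_gap: 0.0188
```

```bash
python3 -c "
from h import *
c,s,W=wlook('w14')
go([.5663,.103,.012])
"
```

```text
t 25.7 pos [0.567  0.1031 0.0126] gap 0.018919468665789425 F [-0.2023 -0.2657 -1.4159] shift [0.0007 0.0006 0.0001] turn [ 0.0466 -0.0686 -0.0345]
```

View pics/w14.png

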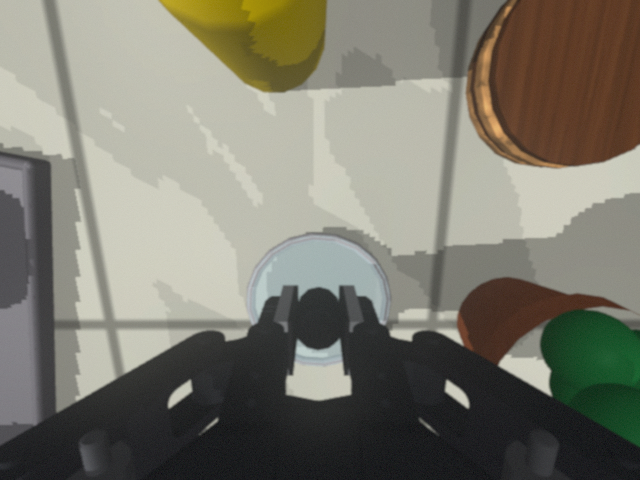

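send_rows(
  rows="1 0 -0.01 0 0 0 0;1 0 -0.025 0 0 0 0;1 0 -0.04 0 0 0 0;1 0 -0.03 0 0 0 0;1 0 -0.01 -0.02 0 0 0;1 -0.005 0 -0.035 0 0 0;1 -0.005 0 -0.035 0 0 0;1 -0.005 0 -0.03 0 0 0;1 0 0 -0.02 0 0 0;1 0 0 0 0 0 0",
)

```text
t: 26.7
tcp_pos: [0.5835, 0.2475, 0.1402]
tcp_rot: [[-1.0, 0.005, -0.004], [0.005, 0.003, -1.0], [-0.005, -1.0, -0.003]]
force: [-0.6, -0.3, -0.6]
finger_gap: 0.0191
```

send_rows(
  rows="1 0 0 0 0 0 0;1 0 0 0 0 0 0",
)

```text
t: 26.9
tcp_pos: [0.5833, 0.2471, 0.1409]
tcp_rot: [[-1.0, 0.006, -0.003], [0.003, 0.003, -1.0], [-0.006, -1.0, -0.003]]
force: [-0.1, 1.2, -1.7]
finger_gap: 0.0186
```

```bash
python3 -c "
from h import *
c,s,W=wlook('w15')
go([.5918,.304,.11])
p=W[(W[...,2]>.045)&(W[...,2]<.058)];p=p[np.hypot(*(p[:,:2]-[.59,.304]).T)<.045]
print(len(p),(p.min(0)+p.max(0))/2,p.max(0)-p.min(0),p.mean(0))
"
```

```text
t 26.95 pos [0.5833 0.2469 0.1408] gap 0.01891737689297317 F [-0.0459 -0.3761 -0.6572] shift [-0.0081  0.031  -0.0571] turn [ 0.1482 -0.2071 -0.32  ]
1162 [0.5919 0.3037 0.0487] [0.0623 0.0637 0.0074] [0.5951 0.3108 0.0494]
```

View pics/w15.png

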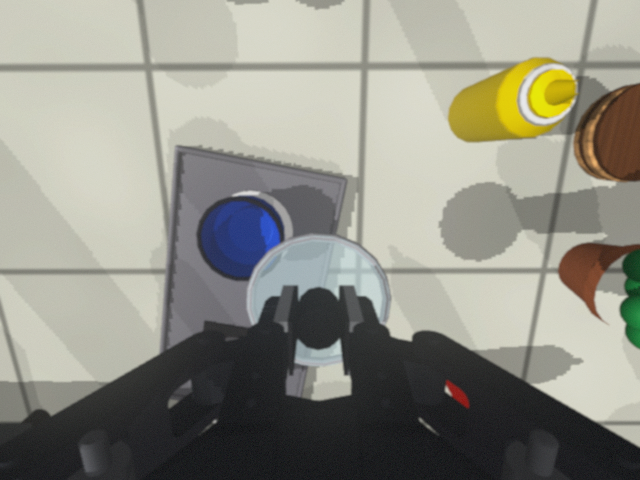

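send_rows(
  rows="1 -0.004 0.01 -0.025 0.1 -0.2 -0.3;1 -0.005 0.01 -0.025 0 0 0;1 0 0.005 -0.005 0 0 0;1 0 0.005 0 0 0 0;1 0 0 0 0 0 0;1 0 0 0 0 0 0",
)

```text
t: 27.55
tcp_pos: [0.5931, 0.2955, 0.1104]
tcp_rot: [[-1.0, -0.001, -0.007], [0.007, -0.002, -1.0], [0.001, -1.0, 0.002]]
force: [-1.0, 0.2, -1.0]
finger_gap: 0.0187
```

```bash
python3 -c "
from h import *
go([.5923,.3042,.075])
"
```

```text
t 27.55 pos [0.5931 0.2955 0.1104] gap 0.018691778032064257 F [-0.9608  0.1847 -1.0445] shift [ 0.0008  0.0353 -0.0088] turn [-0.1383 -0.4061  0.0465]
```

send_rows(
  rows="1 0.0007 0.01 -0.0088 -0.1 -0.4 0;1 0 0.01 0 0 0 0;1 0 0.008 0 0 0 0;1 0 0.002 0 0 0 0;1 0 0 0 0 0 0;1 0 0 0 0 0 0",
)

```text
t: 28.15
tcp_pos: [0.592, 0.3029, 0.0777]
tcp_rot: [[-1.0, -0.001, -0.001], [0.001, -0.001, -1.0], [0.001, -1.0, 0.001]]
force: [-0.1, -0.6, -1.1]
finger_gap: 0.0188
```

```bash
python3 -c "
from h import *
c,s,W=wlook('w16')
go([.5923,.3042,.065])
"
```

```text
t 28.2 pos [0.5921 0.3029 0.0779] gap 0.018757892758901266 F [ 0.9112 -1.1891 -1.1997] shift [-0.0002  0.0128 -0.0013] turn [-0.0665 -0.0746  0.0739]
```

View pics/w16.png

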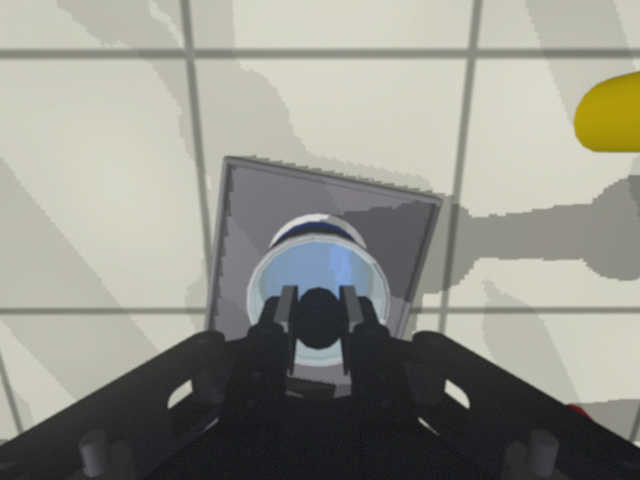

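send_rows(
  rows="1 -0.0002 0.007 -0.0013 0 0 0;1 0 0.006 0 0 0 0;1 0 0.003 0 0 0 0;1 0 0 0 0 0 0",
)

```text
t: 28.6
tcp_pos: [0.593, 0.3046, 0.0614]
tcp_rot: [[-1.0, 0.0, -0.001], [0.001, -0.0, -1.0], [-0.0, -1.0, 0.0]]
force: [-1.1, 1.6, -1.2]
finger_gap: 0.0189
```

```bash
python3 -c "
from h import *
go([.5923,.3042,.057])
"
```

```text
t 28.6 pos [0.593  0.3046 0.0614] gap 0.0189066694553171 F [-1.0982  1.5649 -1.2015] shift [0.0007 0.0044 0.0004] turn [-0.0232 -0.0721 -0.0176]
```

send_rows(
  rows="1 0.0006 0.003 0.0003 0 0 0;1 0 0.0012 0 0 0 0;1 0 0.0005 0 0 0 0",
)

```text
t: 28.9
tcp_pos: [0.5925, 0.3044, 0.0567]
tcp_rot: [[-1.0, 0.001, -0.001], [0.001, -0.0, -1.0], [-0.001, -1.0, 0.0]]
force: [-0.5, -0.4, 2.7]
finger_gap: 0.0188
```

```bash
python3 -c "
from h import *
go([.5923,.3042,.057])
"
```

```text
t 28.9 pos [0.5925 0.3044 0.0567] gap 0.018795654868578242 F [-0.4526 -0.3794  2.6817] shift [ 0.0002 -0.0003  0.0002] turn [-0.0166 -0.07   -0.0339]
```

Contact felt at the expected seated height. Release and head for the red bottle.

send_rows(
  rows="-0.3 0 0 0 0 0 0;-0.3 0 0 0 0 0 0;-0.3 0 0 0 0 0 0;-0.3 0 0 0 0 0 0;-0.3 0 -0.01 0 0 0 0;-0.3 0 -0.03 0 0 0 0;-1 0 -0.04 0 0 0 0;-1 0 -0.04 0 0 0 0;-1 0.01 -0.01 0.01 0 0 0;-1 0.02 0 0.03 0 0 0",
)

```text
t: 29.9
tcp_pos: [0.5642, 0.2666, 0.1956]
tcp_rot: [[-1.0, 0.004, 0.001], [-0.001, 0.002, -1.0], [-0.004, -1.0, -0.002]]
force: [-0.4, -0.8, 0.5]
finger_gap: 0.0855
```

send_rows(
  rows="-1 0.03 0 0.04 0 0 0;-1 0.03 0 0.04 0 0 0;-1 0.02 0 0.03 0 0 0;-1 0.02 0 0.03 0 0 0;-1 0.005 0 0.005 0 0 0;-1 0 0 0 0 0 0;-1 0 0 0 0 0 0",
)

```text
t: 30.6
tcp_pos: [0.4568, 0.1161, 0.2029]
tcp_rot: [[-1.0, 0.018, 0.0], [-0.0, 0.005, -1.0], [-0.018, -1.0, -0.005]]
force: [-0.2, 0.2, 0.6]
finger_gap: 0.0853
```

```bash
python3 -c "
from h import *
c,s,W=wlook('w17')
go([.447,.106,.15])
for n,lo,hi,xy,r in(('noz',.09,.12,[.447,.106],.03),('body',.06,.08,[.447,.106],.04),('lid',.048,.06,[.592,.304],.05),('knob',.07,.09,[.592,.304],.04)):
    p=W[(W[...,2]>lo)&(W[...,2]<hi)];p=p[np.hypot(*(p[:,:2]-xy).T)<r]
    if len(p)>9: print(n,len(p),(p.min(0)+p.max(0))/2,p.max(0)-p.min(0),p.mean(0))
"
```

```text
t 30.65 pos [0.457  0.1163 0.2029] gap 0.08552721315873847 F [0.041  0.1237 0.5361] shift [0.011  0.0527 0.0106] turn [ 0.2702  0.0517 -1.0324]
noz 638 [0.446  0.106  0.0997] [0.0255 0.0257 0.0194] [0.4478 0.1049 0.0942]
body 566 [0.4469 0.1047 0.0701] [0.0424 0.0429 0.0198] [0.456  0.1062 0.075 ]
lid 5454 [0.5915 0.3031 0.0548] [0.0694 0.0697 0.01  ] [0.5913 0.3006 0.0536]
knob 772 [0.5912 0.3033 0.075 ] [0.0195 0.0203 0.0098] [0.5908 0.3017 0.0765]
```

View pics/w17.png

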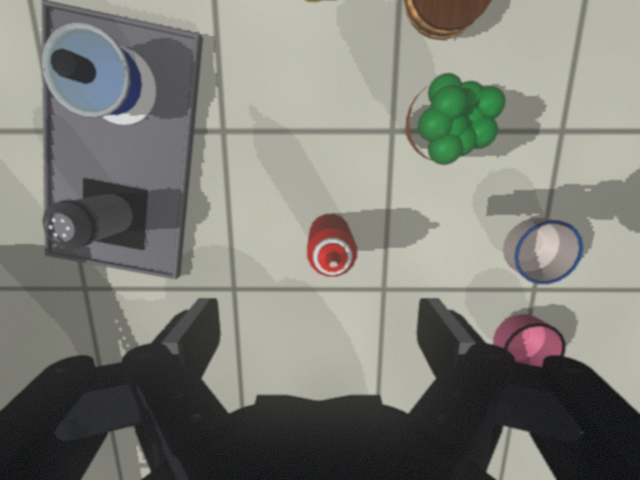

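Lid sits on the blue bowl (85,70). Red bottle at (332,245), measured (0.447, 0.1055).

send_rows(
  rows="-1 0.01 0.01 0.0105 0.3 0 -1;-1 0 0.02 0 0 0 0;-1 0 0.02 0 0 0 0;-1 0 0.01 0 0 0 0;-1 0 0 0 0 0 0;-1 0 0 0 0 0 0",
)

```text
t: 31.25
tcp_pos: [0.4476, 0.107, 0.1389]
tcp_rot: [[-1.0, -0.005, 0.006], [-0.006, -0.002, -1.0], [0.005, -1.0, 0.002]]
force: [0.0, -0.8, -0.4]
finger_gap: 0.0855
```

```bash
python3 -c "
from h import *
go([.447,.1055,.11])
"
```

```text
t 31.25 pos [0.4476 0.107  0.1389] gap 0.08550879973773598 F [ 0.0024 -0.8253 -0.4019] shift [0.0005 0.0289 0.0015] turn [-0.1137  0.372   0.2699]
```

send_rows(
  rows="-1 0.0005 0.01 0.0015 -0.1 0.4 0.3;-1 0 0.015 0 0 0 0;-1 0 0.015 0 0 0 0;-1 0 0.01 0 0 0 0;-1 0 0 0 0 0 0;-1 0 0 0 0 0 0",
)

```text
t: 31.85
tcp_pos: [0.4502, 0.1059, 0.0894]
tcp_rot: [[-1.0, 0.008, -0.001], [0.001, 0.001, -1.0], [-0.008, -1.0, -0.001]]
force: [0.8, 0.2, 1.0]
finger_gap: 0.0855
```

```bash
python3 -c "
from h import *
c,s,W=wlook('w18')
go([.447,.1055,.045])
"
```

```text
t 31.9 pos [0.4502 0.1058 0.0895] gap 0.08495259498952 F [-0.1702  0.115   0.7212] shift [0.0035 0.0444 0.0004] turn [ 0.0542 -0.0637 -0.444 ]
```

View pics/w18.png

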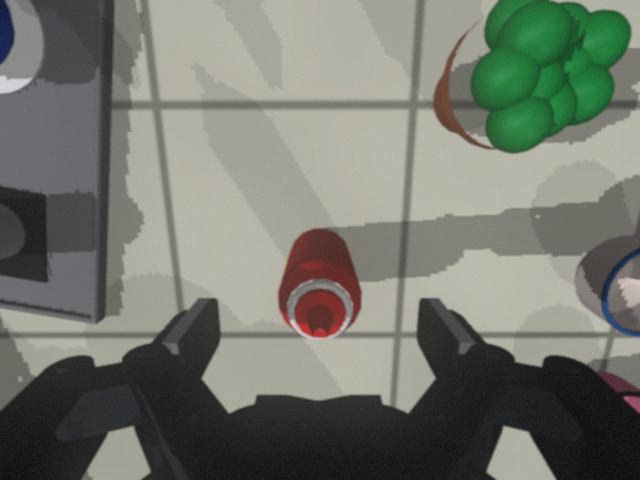

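send_rows(
  rows="-1 0.0035 0.012 0.0004 0.1 0 -0.4;-1 0 0.012 0 0 0 0;-1 0 0.01 0 0 0 0;-1 0 0.003 0 0 0 0;-1 0 0 0 0 0 0",
)

```text
t: 32.4
tcp_pos: [0.4475, 0.1056, 0.0504]
tcp_rot: [[-1.0, 0.003, -0.001], [0.001, -0.0, -1.0], [-0.003, -1.0, 0.0]]
force: [-0.3, 0.5, -0.5]
finger_gap: 0.0855
```

```bash
python3 -c "
from h import *
go([.447,.1055,.045])
"
```

```text
t 32.4 pos [0.4475 0.1056 0.0504] gap 0.0855312204097905 F [-0.2577  0.4769 -0.4747] shift [0.0005 0.0054 0.0001] turn [-0.0267 -0.0648 -0.1501]
```

send_rows(
  rows="-1 0.0005 0.004 0 0 0 -0.1;-1 0 0 0 0 0 0;1 0 0 0 0 0 0;1 0 0 0 0 0 0;1 0 0 0 0 0 0;1 0 0 0 0 0 0;1 0 0 0 0 0 0",
  squeeze=25,
)

```text
t: 33.1
tcp_pos: [0.448, 0.1058, 0.047]
tcp_rot: [[-1.0, 0.003, -0.001], [0.001, -0.0, -1.0], [-0.003, -1.0, 0.0]]
force: [0.4, 0.0, -0.5]
finger_gap: 0.043
```

```bash
python3 -c "
from h import *
c,s,W=wlook('w19')
go([.447,.1055,.045])
"
```

```text
t 33.15 pos [0.4481 0.1058 0.047 ] gap 0.04310118329347128 F [-0.2195  0.2052 -0.2376] shift [0.0011 0.002  0.0003] turn [-0.0097 -0.0662 -0.1495]
```

View pics/w19.png

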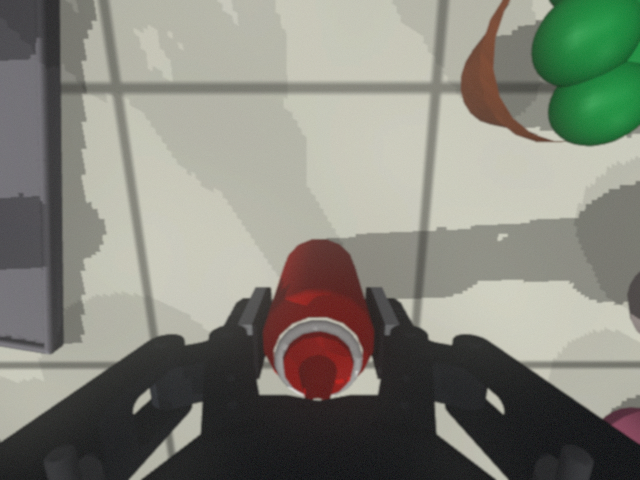

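send_rows(
  rows="1 0 -0.01 0 0 0 0;1 0 -0.025 0 0 0 0;1 0 -0.035 0 0 0 0;1 0 -0.03 0 0 0 0;1 0 -0.01 0.01 0 0 0;1 0 0 0.03 0 0 0;1 0 0 0.04 0 0 0;1 0 0 0.045 0 0 0;1 0 0 0.045 0 0 0;1 0 0 0.045 0 0 0",
)

```text
t: 34.15
tcp_pos: [0.4466, -0.1142, 0.1633]
tcp_rot: [[-1.0, 0.004, 0.011], [-0.011, -0.001, -1.0], [-0.004, -1.0, 0.001]]
force: [0.5, 0.8, 0.9]
finger_gap: 0.0428
```

send_rows(
  rows="1 -0.002 0 0.045 0 0 0;1 -0.002 0 0.045 0 0 0;1 -0.002 0 0.04 0 0 0;1 -0.002 0 0.035 0 0 0;1 0 0 0.02 0 0 0;1 0 0 0 0 0 0;1 0 0 0 0 0 0",
)

```text
t: 34.85
tcp_pos: [0.4487, -0.3153, 0.1596]
tcp_rot: [[-1.0, -0.001, 0.001], [-0.001, -0.0, -1.0], [0.001, -1.0, 0.0]]
force: [-1.0, 0.8, -1.2]
finger_gap: 0.0428
```

```bash
python3 -c "
from h import *
go([.4576,-.321,.11])
"
```

```text
t 34.85 pos [ 0.4487 -0.3153  0.1596] gap 0.042809794063059056 F [-0.9968  0.8334 -1.2227] shift [-0.009   0.0496  0.0057] turn [-0.0261  0.0452  0.0351]
```

send_rows(
  rows="1 -0.009 0.01 0.0057 0 0 0;1 0 0.02 0 0 0 0;1 0 0.015 0 0 0 0;1 0 0.005 0 0 0 0;1 0 0 0 0 0 0;1 0 0 0 0 0 0",
)

```text
t: 35.45
tcp_pos: [0.4564, -0.315, 0.1078]
tcp_rot: [[-1.0, -0.003, 0.006], [-0.006, 0.002, -1.0], [0.002, -1.0, -0.003]]
force: [0.3, 0.6, -0.5]
finger_gap: 0.043
```

```bash
python3 -c "
from h import *
c,s,W=wlook('w20')
go([.4576,-.321,.07])
"
```

```text
t 35.5 pos [ 0.4565 -0.3151  0.1079] gap 0.04299586182755079 F [-1.1995  0.8984 -0.5988] shift [-0.0012  0.0379  0.006 ] turn [0.1382 0.3236 0.1307]
```

View pics/w20.png

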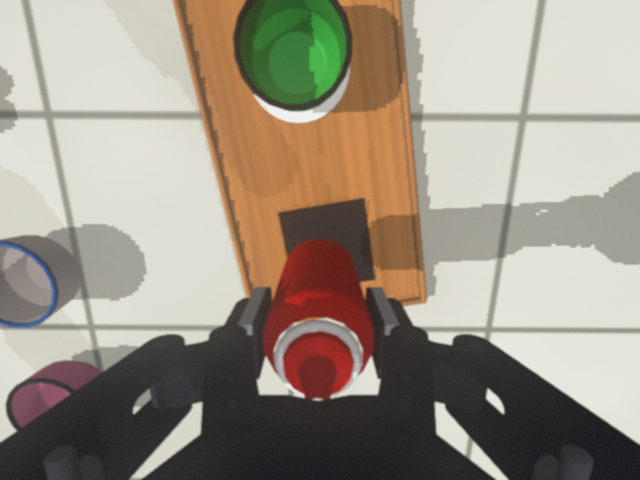

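send_rows(
  rows="1 -0.001 0.01 0.006 0.1 0.3 0.1;1 0 0.012 0 0 0 0;1 0 0.012 0 0 0 0;1 0 0.004 0 0 0 0;1 0 0 0 0 0 0;1 0 0 0 0 0 0",
)

```text
t: 36.1
tcp_pos: [0.4583, -0.3221, 0.0678]
tcp_rot: [[-1.0, 0.001, -0.0], [0.0, -0.001, -1.0], [-0.001, -1.0, 0.001]]
force: [-1.0, -0.3, -1.0]
finger_gap: 0.0429
```

```bash
python3 -c "
from h import *
go([.4576,-.321,.0575])
"
```

```text
t 36.1 pos [ 0.4583 -0.3221  0.0678] gap 0.04288726810505225 F [-1.046  -0.3247 -0.9592] shift [ 0.0007  0.0103 -0.0011] turn [-0.0481 -0.0012 -0.0746]
```

send_rows(
  rows="1 0.0007 0.006 -0.001 0 0 0;1 0 0.003 0 0 0 0;1 0 0.001 0 0 0 0;1 0 0 0 0 0 0",
)

```text
t: 36.5
tcp_pos: [0.458, -0.3213, 0.0576]
tcp_rot: [[-1.0, 0.002, -0.0], [0.0, -0.002, -1.0], [-0.002, -1.0, 0.002]]
force: [-0.7, 0.2, -0.5]
finger_gap: 0.0428
```

```bash
python3 -c "
from h import *
go([.4576,-.321,.0575])
"
```

```text
t 36.5 pos [ 0.458  -0.3213  0.0576] gap 0.04276217314168941 F [-0.7014  0.1676 -0.4765] shift [ 0.0004  0.0001 -0.0003] turn [-0.0861 -0.0051 -0.1284]
```

send_rows(
  rows="1 0 0.0008 0 0 0 0;1 0 0 0 0 0 0;-1 0 0 0 0 0 0;-1 0 0 0 0 0 0;-1 0 0 0 0 0 0;-1 0 -0.005 0 0 0 0;-1 0 -0.02 0 0 0 0;-1 0 -0.035 0 0 0 0;-1 0 -0.04 0 0 0 0;-1 0 -0.04 0 0 0 0",
)

```text
t: 37.5
tcp_pos: [0.4537, -0.318, 0.1953]
tcp_rot: [[-1.0, -0.009, -0.0], [0.0, 0.007, -1.0], [0.009, -1.0, -0.007]]
force: [-0.2, -1.5, -0.7]
finger_gap: 0.0855
```

send_rows(
  rows="-1 0.01 -0.01 0.02 0 0 0;-1 0.02 0 0.04 0 0 0;-1 0.02 0 0.045 0 0 0;-1 0.02 0 0.045 0 0 0;-1 0.02 0 0.045 0 0 0;-1 0.02 0 0.045 0 0 0;-1 0.01 0 0.03 0 0 0;-1 0 0 0.01 0 0 0;-1 0 0 0 0 0 0;-1 0 0 0 0 0 0",
)

```text
t: 38.5
tcp_pos: [0.3362, -0.6101, 0.2224]
tcp_rot: [[-1.0, 0.009, 0.004], [-0.004, -0.009, -1.0], [-0.009, -1.0, 0.009]]
force: [0.8, 0.0, 0.1]
finger_gap: 0.0853
```

Run:
```python
from h import *
go([.3,-.6,.2])
for n in("top","scene"):
    c=viewer.read_camera(n);cv2.imwrite(f"pics/f_{n}.png",c["pixels"])
    if n=="scene":continue
    W=cloud(c)
    for nm,xy,bands in(("green",(.579,-.3),((.046,.056),)),("red",(.457,-.321),((.07,.09),(.105,.125))),("blue/lid",(.59,.3044),((.045,.06),(.072,.085))),("shk",(.4684,.3276),((.074,.09),(.04,.07))),("white",(.437,-.1014),((.038,.05),)),("yel",(.683,.1235),((.063,.078),(.1,.112))),("herb",(.5536,.0091),((.01,.2),))):
        for lo,hi in bands:
            p=W[(W[...,2]>lo)&(W[...,2]<hi)];p=p[np.hypot(*(p[:,:2]-xy).T)<.05]
            if len(p)>5:print(nm,lo,len(p),(p.min(0)+p.max(0))/2-[*xy,0],p.max(0)-p.min(0),p[:,2].max())
```

```text
t 38.5 pos [ 0.3362 -0.6101  0.2224] gap 0.08528762969578846 F [0.837  0.0428 0.0776] shift [ 0.0363  0.0219 -0.0104] turn [-0.5246  0.2169 -0.5346]
green 0.046 259 [0.0015 0.0019 0.051 ] [0.0627 0.0634 0.0099] 0.05592970407164722
red 0.07 159 [0.0001 0.0018 0.08  ] [0.0426 0.0423 0.0199] 0.08995047009491172
red 0.105 74 [0.0007 0.0018 0.1142] [0.0202 0.0211 0.0184] 0.12343443011725118
blue/lid 0.045 1038 [0.0027 0.0011 0.0544] [0.0696 0.0702 0.0111] 0.059968281881343816
blue/lid 0.072 109 [0.003  0.0007 0.0779] [0.0198 0.0194 0.0112] 0.08349258718154505
shk 0.074 294 [0.0019 0.0009 0.0813] [0.0394 0.0399 0.0145] 0.08854243138553355
shk 0.04 119 [ 0.0016 -0.0038  0.0549] [0.0397 0.0304 0.0295] 0.06967125279058549
white 0.038 219 [-0.0003 -0.0001  0.0432] [0.0628 0.0626 0.0104] 0.04837245689020734
yel 0.063 86 [-0.0003 -0.0002  0.0706] [0.0438 0.0432 0.0144] 0.07782715293023337
yel 0.1 19 [-0.0009 -0.0003  0.1065] [0.0093 0.0089 0.0102] 0.11160013575619712
herb 0.01 1074 [0.0003 0.0001 0.0723] [0.0683 0.0658 0.0552] 0.0998836792432325
```

View pics/f_top.png

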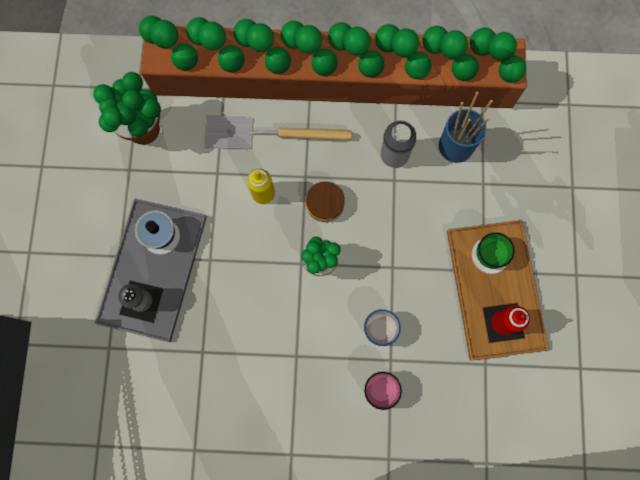

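View pics/f_scene.png

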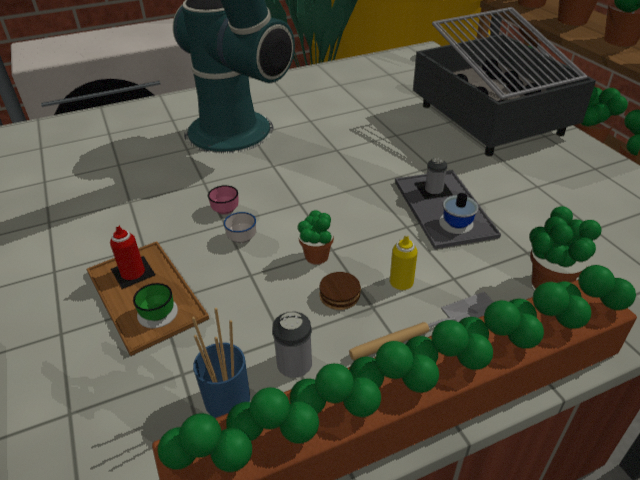

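Both views show all five things upright on their pads: lid on the blue bowl at (459,208), red bottle at (127,255), green bowl at (153,300) and shaker at (436,178). Offsets are within about 3 mm. Handing in.

```bash
python3 -c "
from rig import bot
print(bot.finish_job())"
```

```text
the job is handed in; nothing more can be done
None
```

Both table sets are made up and the job is handed in at about 38.6 s, against the 128 s limit; no verdict is reported.

- **Wooden tray:** the green bowl stands on the white pad and the red bottle on the black pad.
- **Grey tray:** the blue bowl stands on the white pad with the glass lid seated on it, and the smaller shaker stands on the black pad.
- **Placement:** the last top-camera check put each thing within about 3 mm of its pad centre. Everything looked upright.
- **Lid:** its knob top measured about 80 mm high, where 78 mm is expected when seated. Contact came at the expected height while lowering it.
- **Left alone:** the white bowl, yellow bottle and herb measured within 1 mm of their start. The arm ended well clear of everything.

No check failed. Two measurements disagreed slightly: the wrist and top cameras differed by 1–2 mm in y. The low band of the shaker read 4 mm off in y, most likely because only one side of it was in view.

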